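# Put the force gauge's compression heads away in their flip-cap tubes

### The job

Put the force gauge's compression heads away: pull the drawer well out (about 160 mm or more) by its handle, flick open the caps you need, and set every head standing on the rubber mat into a tube of its own, foot first. Then press every cap fully shut while the drawer is still well out, and only after that push the drawer fully home, leaving the other things on the bench where they are.

Things in the scene. Friction and masses are not known exactly. Their poses are not given: they have to be found in the camera images.
- drawer (a joint): how far the drawer is pulled out of the grey bench-top drawer unit (310 mm wide, 120 mm high, 270 mm deep, fixed to the bench), m: 0 fully home, 0.2 at its stop. It slides along the unit's -x, stays where it is left and drags with about 6 N. White front panel 280 mm wide, 10 mm thick, its upper edge 113 mm above the bench; inside, 3 tubes stand fixed in a row with 88 mm pitch
- handle (a point): middle of the drawer's handle, a round steel bar 10 mm thick and 120 mm long across the drawer front, 100 mm above the bench, its centre line 45 mm in front of the panel's outer face (40 mm free behind it). Axes those of the drawer: x points into the unit (the drawer opens to -x), y along the bar, z up. Moves with the drawer
- mouth0 (a point): centre of the mouth of the left (+y) tube in the drawer, 92 mm above the bench, 97 mm behind the front panel's outer face (142 mm behind the handle bar); axes those of the drawer. Clear plastic tube, outer diameter 52 mm, bore 46 mm, 68 mm deep inside, empty at the start; moves with the drawer
- cap0 (a joint): angle of the white flip cap of the left (+y) tube, rad: 0 shut, grows as it opens, stop at 2.2; 1.57 is upright. The hinge has friction (0.03 N m), so the cap stays where it is left. Its hinge axis runs along the drawer's y, 27 mm behind (+x of) the mouth centre and 4 mm above the mouth; the cap is a disc 56 mm across and 8 mm thick with a tab
- tab0 (a point): grip point on the tab of the left (+y) cap, at mid thickness, 74 mm from the hinge axis (when shut: 47 mm in front of the mouth centre, 4 mm above the mouth). The tab is 16 mm wide (along the drawer's y), 8 mm thick; it sticks out 34 mm beyond the disc's edge towards the handle and ends 15 mm beyond this point. 23 mm remain between the shut tab's end and the front panel
- mouth1 (a point): centre of the mouth of the middle tube in the drawer, 92 mm above the bench, 97 mm behind the front panel's outer face (142 mm behind the handle bar); axes those of the drawer. Clear plastic tube, outer diameter 52 mm, bore 46 mm, 68 mm deep inside, empty at the start; moves with the drawer
- cap1 (a joint): angle of the white flip cap of the middle tube, rad: 0 shut, grows as it opens, stop at 2.2; 1.57 is upright. The hinge has friction (0.03 N m), so the cap stays where it is left. Its hinge axis runs along the drawer's y, 27 mm behind (+x of) the mouth centre and 4 mm above the mouth; the cap is a disc 56 mm across and 8 mm thick with a tab
- tab1 (a point): grip point on the tab of the middle cap, at mid thickness, 74 mm from the hinge axis (when shut: 47 mm in front of the mouth centre, 4 mm above the mouth). The tab is 16 mm wide (along the drawer's y), 8 mm thick; it sticks out 34 mm beyond the disc's edge towards the handle and ends 15 mm beyond this point. 23 mm remain between the shut tab's end and the front panel
- mouth2 (a point): centre of the mouth of the right (-y) tube in the drawer, 92 mm above the bench, 97 mm behind the front panel's outer face (142 mm behind the handle bar); axes those of the drawer. Clear plastic tube, outer diameter 52 mm, bore 46 mm, 68 mm deep inside, empty at the start; moves with the drawer
- cap2 (a joint): angle of the white flip cap of the right (-y) tube, rad: 0 shut, grows as it opens, stop at 2.2; 1.57 is upright. The hinge has friction (0.03 N m), so the cap stays where it is left. Its hinge axis runs along the drawer's y, 27 mm behind (+x of) the mouth centre and 4 mm above the mouth; the cap is a disc 56 mm across and 8 mm thick with a tab
- tab2 (a point): grip point on the tab of the right (-y) cap, at mid thickness, 74 mm from the hinge axis (when shut: 47 mm in front of the mouth centre, 4 mm above the mouth). The tab is 16 mm wide (along the drawer's y), 8 mm thick; it sticks out 34 mm beyond the disc's edge towards the handle and ends 15 mm beyond this point. 23 mm remain between the shut tab's end and the front panel
- head0: compression head of the force gauge (two or three alike are present): steel disc foot 36 mm across and 18 mm high, black plastic stem 18 mm across on it, 60 mm high in all, 80 to 160 g; stands upright on a blue rubber mat 3 mm thick beside the drawer. Origin: centre of its underside, z up the stem
- head1: compression head of the force gauge (two or three alike are present): steel disc foot 36 mm across and 18 mm high, black plastic stem 18 mm across on it, 60 mm high in all, 80 to 160 g; stands upright on a blue rubber mat 3 mm thick beside the drawer. Origin: centre of its underside, z up the stem
- head2: compression head of the force gauge (two or three alike are present): steel disc foot 36 mm across and 18 mm high, black plastic stem 18 mm across on it, 60 mm high in all, 80 to 160 g; stands upright on a blue rubber mat 3 mm thick beside the drawer. Origin: centre of its underside, z up the stem
- weight: bystander: brass calibration weight 36 mm across, 55 mm high, on the balance's pan (57 mm above the bench); origin at its underside
- cup: bystander: steel test cylinder, an open cup 42 mm across, 60 mm high, on the bench beyond the rubber mat; origin at its underside
- tape: bystander: roll of tape 90 mm across, 25 mm high, on the bench before the rubber mat; origin at its underside
- driver: bystander: screwdriver 180 mm long lying on the bench beyond the balance
- balance: bystander: bench balance 200 by 200 mm, 45 mm high, with a round pan up to 57 mm, fixed on the bench on the other side of the drawer from the mat; origin at the centre of its underside
Things that resemble listed ones, but are neither listed nor needed, are in the scene too. Leave any pink or red look-alike of the head1 alone.

How it is judged:
By the outcome, as a careful person would: the job done as asked, in the order asked, and still so for the second after the job is handed in, with the robot touching nothing.
Of head0, head1, head2 only 2 to 3 are there at a start; the rules pass over those that are not, and their reading is None.
At some moment in a run one of head0, head1, head2 may be knocked a few centimetres aside while the robot is not near it.
It also fails if it takes over 210 s, if anything falls off the work surface, if the arm or the gripper's body presses on something with over 40 N, if the wrist force passes 120 N, or if a joint passes its speed limit or range.

### The arm

A 6-joint arm with a two-finger parallel gripper is mounted at the origin on the work surface. World frame = base frame: x ahead of the robot, y to its left, z up, the work surface at z = 0. Lengths are in m, angles in rad, forces in N, time in s.
With the tool pointing down it reaches from about 0.35 to 0.775 m from the base axis. Payload 7.3 kg.
Tool frame: the origin (TCP) lies at the very end of the fingers, on their centre line; the grasp point (between the pads) lies 19 mm behind it (robot.tcp_to_grasp is the distance from the TCP to the grasp point, in m); x points along the fingers, y is the direction in which the jaws open and shut, and the axes are right-handed (so a half turn about x gives the same grasp; the last joint's range is limited). The gripper opens to 92 mm and grips with 3 to 60 N. Pads are 19 mm wide; open, the fingers measure 130 mm over their backs; the gripper's body (75 mm by 190 mm) begins 47 mm behind the grasp point.
Start: joints at [-1.326, 0.342, 1.524, -0, 1.275, -0.146], TCP at [0.2, -0.485, 0.227] pointing down, gripper open.
Joint ranges: [-2.53, 2.53], [-0.77, 2.02], [0.04, 2.7], [-1, 4.14], [0.28, 2.66], [-3.11, 3.11]. Speed limits (rad/s): [2.57, 2.57, 3.14, 3.14, 3.14, 3.14].

### API

Orientations are given as [roll, pitch, yaw] about the fixed x, y, z axes, in that order (R = Rz(yaw) Ry(pitch) Rx(roll)).
In Python, from cell import robot gives the robot as it stands.
- The arm moves only by the tool move_arm, never from a script. Its argument "increments" is a list of rows, each a list of 4 numbers: the shift along the tool's x, y, z normalised to -1 to 1, where 1 is 40 cm, then the turn about the tool's x normalised to -1 to 1, where 1 is 60 degrees. In form: [[dx, dy, dz, twist], ...]. A call has 1 to 5 rows; each row is the pose to reach, as a shift and turn from the pose commanded when the call began, along the tool's axes at that moment; what a row does not reach only later rows make up. A row lasts 1/8 s, in which the tool goes at most 62.5 mm and 10.7 degrees, less where a joint would pass 70% of its speed; a pose out of reach is approached as far as the arm can. A call with a number of a shift or a turn outside -1 to 1 is refused whole. A call with a gripper value outside its range is refused whole. "gripper" is the closure, from 0 (fully open) to 1 (shut), set as the call begins (left out, the last holds). The fingers move at their own pace and stop on an object; "squeeze" is the grip in N (left out, the last holds). Time passes only in rows, so rows that repeat a pose let the fingers close. It gives the time, the measured TCP pose, the force and the opening at its end, in the units of the state.
- robot.observe(): the state, without advancing time (a new reading comes with each control period).
- robot.read_camera(name): name is "scene" or "top"; returns the picture (384x512x3 uint8, red, green, blue); there is no depth.
- robot.camera_params(name): a dict with "fx", "fy", "cx", "cy" (pixels), "k1" (the pictures are not rectified: a ray, as slopes to the right and down, at radius r is drawn at 1 + k1 r^2 times it, then the intrinsics apply), "R" (3x3) and "t" (3): a world point X has camera coordinates R X + t. Camera axes: x right, y down, z forward; pixel columns grow to the right and rows downward; lengths in m; the calibration is good to about 2 mm. A picture is of the moment at which its call begins. camera_params takes no time and is no camera call.
- robot.hand_in(): hands the job in, once; it reports no verdict.
The state is a dict: "time": time; "qpos": joint angles; "qvel": joint speeds; "joint_efforts": joint torques, N m; "tool_pos": TCP position; "tool_rot": TCP orientation; "contact_force": force on the tool from outside, world axes, zero at the start; "torque": the same for the moment, N m; "opening": finger opening in m.
Only numpy, scipy, OpenCV 4.12 (cv2) and the standard library are available. Lean on these libraries where they do the work, as an engineer would, in place of code of your own. Each camera call takes 0.05 s, during which the arm holds its last target.

## Working session

There is one attempt and no reset: what is moved stays moved. The work goes in short steps, Python scripts to look and compute and a tool call to move; the robot and the scene stay as the last step left them, time stands still between calls to the robot, and variables do not carry over. Pictures are saved under pics/ and viewed, and the job is handed in when it is done.

Besides the shell and the picture viewer there is one more tool, called after "Call:" as name([rows], argument=value, ...), one row to a line, values as JSON. move_arm: Moves the arm, as the interface text tells. Its arguments: {"type":"object","properties":{"increments":{"type":"array","items":{"type":"array","items":{"type":"number"}}},"gripper":{"type":"number"},"squeeze":{"type":"number"}},"required":["increments"]}

```bash
ls; mkdir -p pics; python3 - <<'E'
from cell import robot
import cv2
for n in ("scene","top"):
    im=robot.read_camera(n); cv2.imwrite(f"pics/{n}0.png",im[:,:,::-1])
    print(robot.camera_params(n))
print(robot.observe())
E
```

```text
pics
{'fx': 383.5382355874823, 'fy': 383.5382355874823, 'cx': 257.830756900842, 'cy': 193.00210799285296, 'k1': -0.021882066194344494, 'R': array([[-0.83688672,  0.54734309,  0.00601319],
       [ 0.3980717 ,  0.61611785, -0.67966   ],
       [-0.37571204, -0.56640475, -0.73350264]]), 't': array([ 0.4238405 , -0.17102513,  1.64507728])}
{'fx': 370.3427180247235, 'fy': 370.3427180247235, 'cx': 251.3787567610365, 'cy': 190.49682665830443, 'k1': 0.001480862734778398, 'R': array([[-0.02173491, -0.99969163, -0.01201031],
       [-0.99413231,  0.02288419, -0.1057226 ],
       [ 0.10596484,  0.00964196, -0.99432313]]), 't': array([0.08208176, 0.55470235, 1.18848331])}
{'time': 0.1, 'qpos': array([-1.32600409e+00,  3.42644918e-01,  1.52490877e+00, -1.65876892e-05,
        1.27536233e+00, -1.46034833e-01]), 'qvel': array([-1.97649750e-03, -1.86986815e-03, -1.73079867e-03, -1.94299128e-05,
        1.84037898e-03,  1.08384241e-04]), 'joint_efforts': array([ 1.77340215e-03, -4.32004988e+01, -2.44694370e+01,  7.18510081e-02,
        5.26590343e-02, -3.87635941e-05]), 'tool_pos': array([ 0.19991456, -0.48507276,  0.2261231 ]), 'tool_rot': array([-1.70484508,  1.56947287,  1.82757948]), 'contact_force': array([-0.0911429 ,  0.30345859,  0.65397897]), 'torque': array([-0.05991389,  0.01443558, -0.03529057]), 'opening': 0.09174470499652052}
```

View pics/scene0.png

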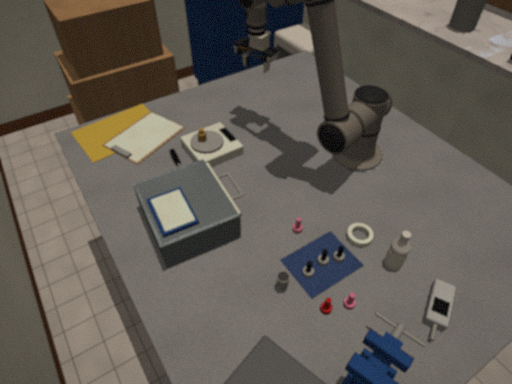

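View pics/top0.png

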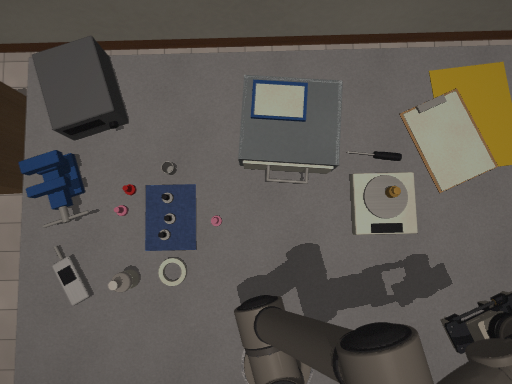

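The drawer unit is at about (290,125) in the top view with its handle at (287,180). The mat at (171,217) carries three dark heads at (167,198), (169,218) and (164,235). The pink and red look-alikes stand off the mat.

```bash
cat > h.py <<'E'
import numpy as np, cv2
from scipy.spatial.transform import Rotation as Ro
from scipy.optimize import least_squares
from cell import robot
P={n:robot.camera_params(n) for n in("scene","top")}
def proj(n,X):
    p=P[n];c=np.atleast_2d(X)@p["R"].T+p["t"];s=c[:,:2]/c[:,2:];s=s*(1+p["k1"]*(s**2).sum(1,keepdims=True))
    return s*[p["fx"],p["fy"]]+[p["cx"],p["cy"]]
def atz(n,uv,z):
    p=P[n];d=(np.array(uv,float)-[p["cx"],p["cy"]])/[p["fx"],p["fy"]];s=d.copy()
    for _ in range(8): s=d/(1+p["k1"]*(s**2).sum())
    r=p["R"].T@np.array([*s,1]);o=-p["R"].T@p["t"];return o+r*(z-o[2])/r[2]
def snap(n,name,crop=None,k=1):
    im=robot.read_camera(n)[:,:,::-1]
    if crop: x0,y0,x1,y1=crop; im=im[y0:y1,x0:x1]
    im=cv2.resize(im,None,fx=k,fy=k,interpolation=cv2.INTER_CUBIC); cv2.imwrite("pics/"+name+".png",im)
def axes(): # tool axes in columns
    return Ro.from_euler("xyz",robot.observe()["tool_rot"]).as_matrix()
def inc(target): # world shift -> normalised tool shift
    o=robot.observe();return axes().T@(np.array(target)-o["tool_pos"])/0.4
E
python3 - <<'E'
from h import *
im=cv2.imread("pics/top0.png")
cv2.imwrite("pics/a.png",cv2.resize(im[150:200,225:355],None,fx=6,fy=6,interpolation=2))
cv2.imwrite("pics/b.png",cv2.resize(im[180:260,130:230],None,fx=7,fy=7,interpolation=2))
im=cv2.imread("pics/scene0.png")
cv2.imwrite("pics/c.png",cv2.resize(im[210:310,270:370],None,fx=6,fy=6,interpolation=2))
cv2.imwrite("pics/d.png",cv2.resize(im[150:270,130:260],None,fx=5,fy=5,interpolation=2))
print(axes())
E
```

```text
[[-3.36118233e-04  3.80957502e-01 -9.24592488e-01]
 [ 1.28006042e-03 -9.24591619e-01 -3.80957609e-01]
 [-9.99999124e-01 -1.31158104e-03 -1.76876517e-04]]
```

View pics/a.png

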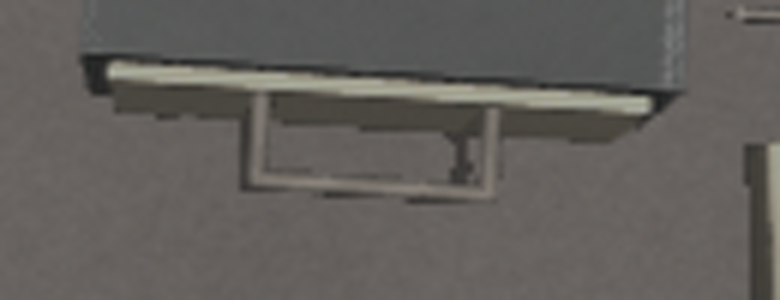

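View pics/b.png

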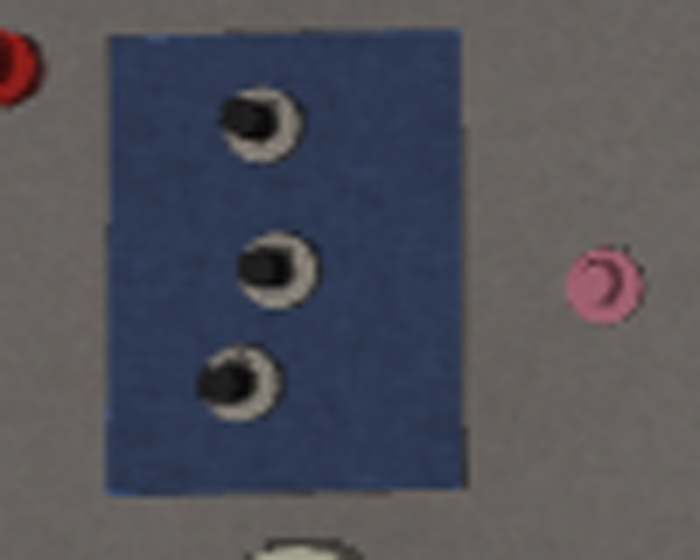

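View pics/c.png

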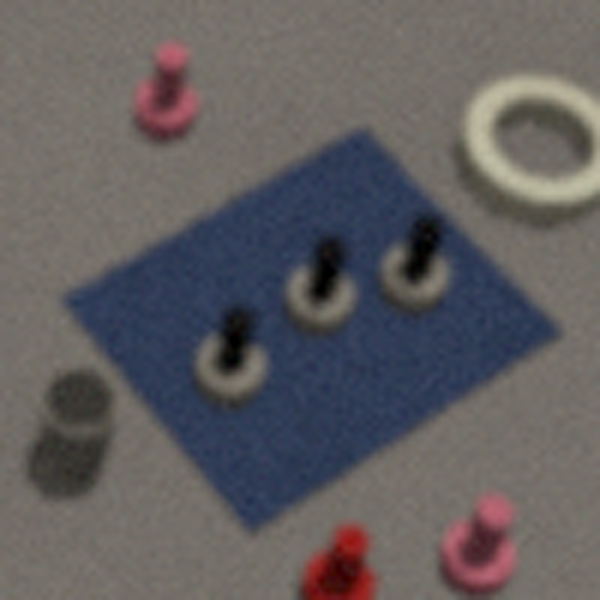

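View pics/d.png

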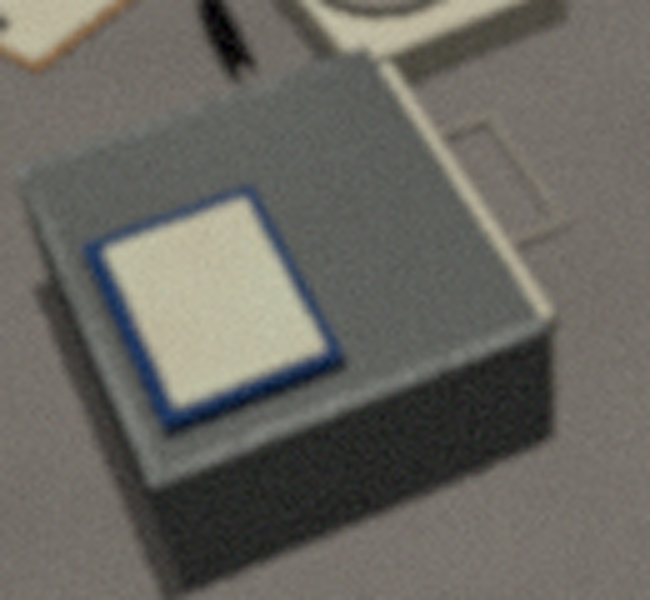

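```bash
python3 - <<'E'
from h import *
def f(x,y,x0,y0,k): return ((x+.5)/k-.5+x0,(y+.5)/k-.5+y0)
for n,x0,y0,k,L in (("top",225,150,6,[(252,182),(490,193)]),("scene",130,150,5,[(565,222),(490,120)])):
    A=[atz(n,f(*q,x0,y0,k),.1) for q in L]; d=A[0]-A[1]
    print(n,A,(A[0]+A[1])/2,np.degrees(np.arctan2(-d[0],d[1])),np.hypot(*d[:2]))
for q in [(108,62),(650,98)]: print("panel",atz("top",f(*q,225,150,6),.113))
for q in [(262,125),(277,270),(242,383)]: print("foot top",atz("top",f(*q,130,180,7),.021))
for q in [(235,118),(255,268),(215,383)]: print("stem top",atz("top",f(*q,130,180,7),.063))
for q in [(232,362),(322,290),(416,270)]: print("sfoot",atz("scene",f(*q,270,210,6),.021))
for q in [(237,316),(330,244),(427,222)]: print("sstem",atz("scene",f(*q,270,210,6),.063))
E
```

```text
top [array([0.58089633, 0.02101473, 0.1       ]), array([ 0.57228853, -0.10178074,  0.1       ])] [ 0.57659243 -0.040383    0.1       ] -4.00979813332434 0.12309680207968123
scene [array([0.58226395, 0.01737167, 0.1       ]), array([ 0.57504686, -0.09960118,  0.1       ])] [ 0.57865541 -0.04111475  0.1       ] -3.530610697025357 0.11719528075578611
panel [0.64324089 0.09397013 0.113     ]
panel [ 0.61782279 -0.18369377  0.113     ]
foot top [0.54067657 0.35001289 0.021     ]
foot top [0.47196138 0.34276447 0.021     ]
foot top [0.41945543 0.3591135  0.021     ]
stem top [0.54027304 0.35235354 0.063     ]
stem top [0.47155421 0.34299139 0.063     ]
stem top [0.41999093 0.36100162 0.063     ]
sfoot [0.54259344 0.35021024 0.021     ]
sfoot [0.47299634 0.34134133 0.021     ]
sfoot [0.42103338 0.35962282 0.021     ]
sstem [0.54286268 0.34777532 0.063     ]
sstem [0.47307476 0.33947772 0.063     ]
sstem [0.41993677 0.35707471 0.063     ]
```

```bash
python3 - <<'E'
from h import *
im=cv2.imread("pics/top0.png")
cv2.imwrite("pics/e.png",cv2.resize(im[68:178,230:350],None,fx=6,fy=5.4,interpolation=2))
E
```

```text
(no output)
```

View pics/e.png

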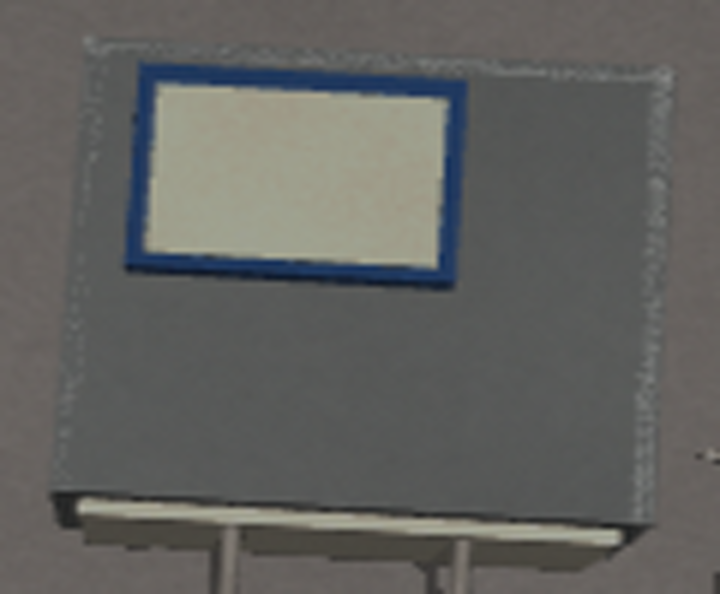

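```bash
cat >> h.py <<'E'
def go(p,yaw=None): # print tool-frame normalised shift; yaw = desired direction (deg) of tool y axis mod 180
    o=robot.observe();A=axes();s=A.T@(np.array(p)-o["tool_pos"])/0.4
    tw=0
    if yaw is not None:
        cur=np.degrees(np.arctan2(A[1,1],A[0,1])); d=(yaw-cur+90)%180-90; tw=-d/60
    print("pos",o["tool_pos"].round(4),"shift",s.round(4),"twist",round(tw,3),"q6",o["qpos"][5].round(2),"op",round(o["opening"],4),"F",o["contact_force"].round(1),"t",round(o["time"],2))
E
python3 - <<'E'
from h import *
C=[atz("top",(x/6+230,y/5.4+68),.12) for x,y in[(85,38),(672,70),(655,525),(50,492)]]
m=[(a,b) for a,b in((0,1),(3,2))]
for a,b in m:
    d=C[a]-C[b]; print(np.degrees(np.arctan2(-d[0],d[1])),np.hypot(*d[:2]))
for a,b in((0,3),(1,2)):
    d=C[a]-C[b]; print(np.degrees(np.arctan2(d[1],d[0])),np.hypot(*d[:2]))
print(np.array(C))
go([.577,-.0405,.226],-4.3)
E
```

```text
-5.150238154615569 0.3074427766016533
-4.895831623058123 0.3092409520236213
-4.948183942280241 0.2692481909042689
-4.5632059819656305 0.2678874801266037
[[ 0.91297181  0.08354032  0.12      ]
 [ 0.8853734  -0.22266123  0.12      ]
 [ 0.61833508 -0.20134842  0.12      ]
 [ 0.64472708  0.10676427  0.12      ]]
pos [ 0.1999 -0.4851  0.2261] shift [ 0.0014 -0.6685 -1.295 ] twist -1.055 q6 -0.15 op 0.0917 F [-0.1  0.3  0.7] t 0.1
```

Call:
move_arm([
  [0,-0.067,-0.13,-0.1],
  [0,-0.134,-0.26,-0.2],
  [0,-0.2,-0.39,-0.3],
  [0,-0.267,-0.52,-0.4],
  [0,-0.334,-0.647,-0.5],
], gripper=0.65, squeeze=15)

```text
time: 0.72
tool_pos: [0.3893, -0.2616, 0.2266]
tool_rot: [-1.597, 1.571, 2.463]
contact_force: [0.3, -1.1, -0.4]
opening: 0.0464
```

```bash
python3 - <<'E'
from h import *
go([.577,-.0405,.226],-4.85)
E
```

```text
pos [ 0.3893 -0.2616  0.2266] shift [ 0.0014  0.0368 -0.7242] twist -0.543 q6 -0.1 op 0.0464 F [ 0.3 -1.1 -0.4] t 0.72
```

Call:
move_arm([
  [0,0.007,-0.14,-0.11],
  [0,0.015,-0.28,-0.22],
  [0,0.022,-0.43,-0.33],
  [0,0.03,-0.58,-0.44],
  [0,0.037,-0.724,-0.543],
])

```text
time: 1.35
tool_pos: [0.5778, -0.0411, 0.2263]
tool_rot: [-1.302, 1.57, -2.957]
contact_force: [0.6, -1.2, -0.2]
opening: 0.0321
```

```bash
python3 - <<'E'
from h import *
go([.577,-.0405,.081],-4.85)
E
```

```text
pos [ 0.5778 -0.0411  0.2263] shift [ 0.3634 -0.0019 -0.0014] twist 0.001 q6 -0.12 op 0.0321 F [ 0.6 -1.2 -0.2] t 1.35
```

Descend over the bar in steps.

Call:
move_arm([
  [0.09,-0.001,0,0],
  [0.17,-0.001,0,0],
  [0.23,-0.001,0,0],
  [0.23,-0.001,0,0],
])

```text
time: 1.85
tool_pos: [0.575, -0.0426, 0.1326]
tool_rot: [-1.676, 1.566, 2.948]
contact_force: [0.2, 0.6, 0.9]
opening: 0.0321
```

```bash
python3 - <<'E'
from h import *
go([.577,-.0405,.081],-4.85)
snap("top","f",(225,120,355,220),6)
snap("scene","g",(150,130,290,260),5)
E
```

```text
pos [ 0.575  -0.0426  0.1326] shift [ 0.129   0.005  -0.0055] twist -0.003 q6 -0.12 op 0.0321 F [0.2 0.6 0.9] t 1.85
```

View pics/g.png

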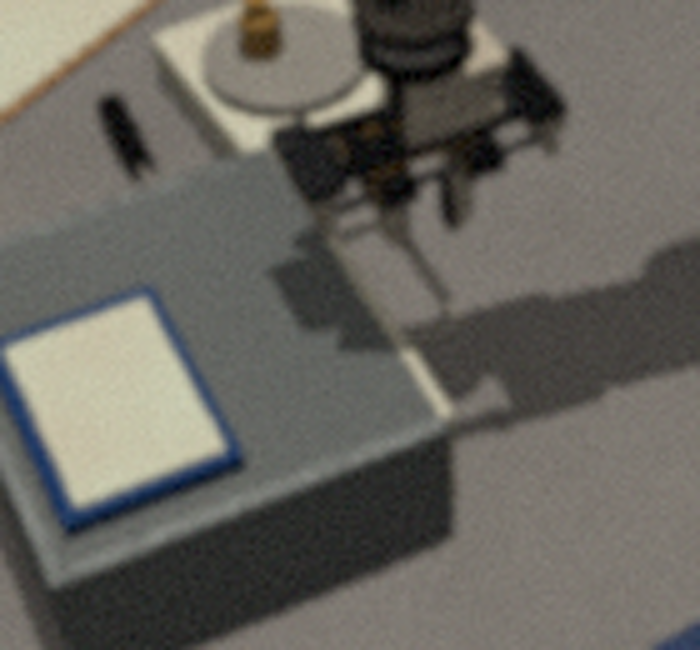

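Call:
move_arm([
  [0.04,0.005,0,0],
  [0.09,0.005,0,0],
  [0.129,0.005,0,0],
  [0.129,0.005,0,0],
])

```text
time: 2.45
tool_pos: [0.5777, -0.043, 0.0818]
tool_rot: [-1.65, 1.568, 2.975]
contact_force: [-0.6, 0.5, 1.0]
opening: 0.0322
```

Call:
move_arm([
  [0,0,0,0],
  [0,0,0,0],
  [0,0,0,0],
], gripper=1, squeeze=20)

```text
time: 2.82
tool_pos: [0.5788, -0.0432, 0.0838]
tool_rot: [1.36, 1.57, -0.299]
contact_force: [-0.4, 0.3, 2.0]
opening: 0.0089
```

```bash
python3 - <<'E'
from h import *
o=robot.observe()["tool_pos"]
go(o+.185*np.array([-.9964,.0845,0]),-4.85)
E
```

```text
pos [ 0.5788 -0.0432  0.0838] shift [-0.0005 -0.4625  0.0014] twist -0.003 q6 -0.12 op 0.0089 F [-0.4  0.3  2. ] t 2.83
```

Call:
move_arm([
  [0,-0.02,0,0],
  [0,-0.06,0,0],
  [0,-0.1,0,0],
  [0,-0.15,0,0],
  [0,-0.2,0,0],
])

```text
time: 3.45
tool_pos: [0.5005, -0.0362, 0.0838]
tool_rot: [1.523, 1.565, -0.136]
contact_force: [7.3, -0.3, -3.2]
opening: 0.0092
```

Call:
move_arm([
  [0,-0.05,0,0],
  [0,-0.1,0,0],
  [0,-0.15,0,0],
  [0,-0.2,0,0],
  [0,-0.25,0,0],
])

```text
time: 4.08
tool_pos: [0.4009, -0.0275, 0.0838]
tool_rot: [1.523, 1.565, -0.136]
contact_force: [7.5, 1.3, -3.4]
opening: 0.0092
```

Call:
move_arm([
  [0,-0.015,0,0],
  [0,-0.015,0,0],
])

```text
time: 4.32
tool_pos: [0.3935, -0.0268, 0.0837]
tool_rot: [1.46, 1.57, -0.199]
contact_force: [-0.6, 0.5, 5.9]
opening: 0.0095
```

```bash
python3 - <<'E'
from h import *
go([0.577-.185*.9964,-.0405+.0845*.185,.2],-4.85)
snap("scene","g2",(150,100,290,230),5)
E
```

```text
pos [ 0.3935 -0.0268  0.0837] shift [-0.2908 -0.0022 -0.0046] twist -0.003 q6 -0.18 op 0.0095 F [-0.6  0.5  5.9] t 4.33
```

View pics/g2.png

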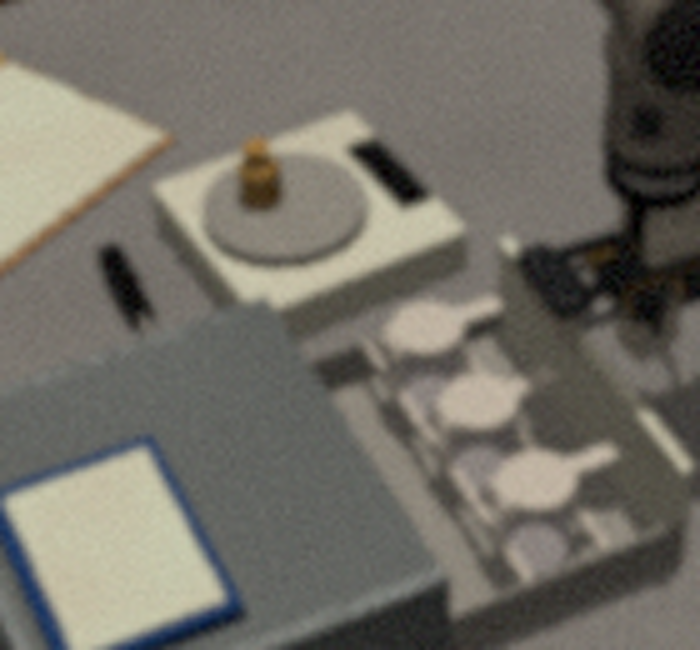

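The drawer is out and all three caps are shut. Next I release the bar and rise.

Call:
move_arm([
  [0,0,0,0],
  [0,0,0,0],
  [0,0,0,0],
  [-0.06,0,0,0],
  [-0.15,0,0,0],
], gripper=0.65)

```text
time: 5.0
tool_pos: [0.3923, -0.0266, 0.143]
tool_rot: [-1.702, 1.568, 2.923]
contact_force: [-0.3, -1.3, 0.3]
opening: 0.0321
```

Call:
move_arm([
  [-0.14,0,0,0],
  [-0.25,0,0,0],
])

```text
time: 5.25
tool_pos: [0.3932, -0.0268, 0.2451]
tool_rot: [1.212, 1.57, -0.447]
contact_force: [0.8, 0.1, -0.2]
opening: 0.0323
```

```bash
python3 - <<'E'
from h import *
snap("top","i",(210,110,370,260),5)
snap("scene","j",(190,130,290,230),6)
go([.393,-.025,.24],85.15)
E
```

```text
pos [ 0.3953 -0.0273  0.2472] shift [ 0.018  -0.0065 -0.0053] twist 1.497 q6 -0.18 op 0.0317 F [-0.  -0.2 -1.2] t 5.35
```

View pics/i.png

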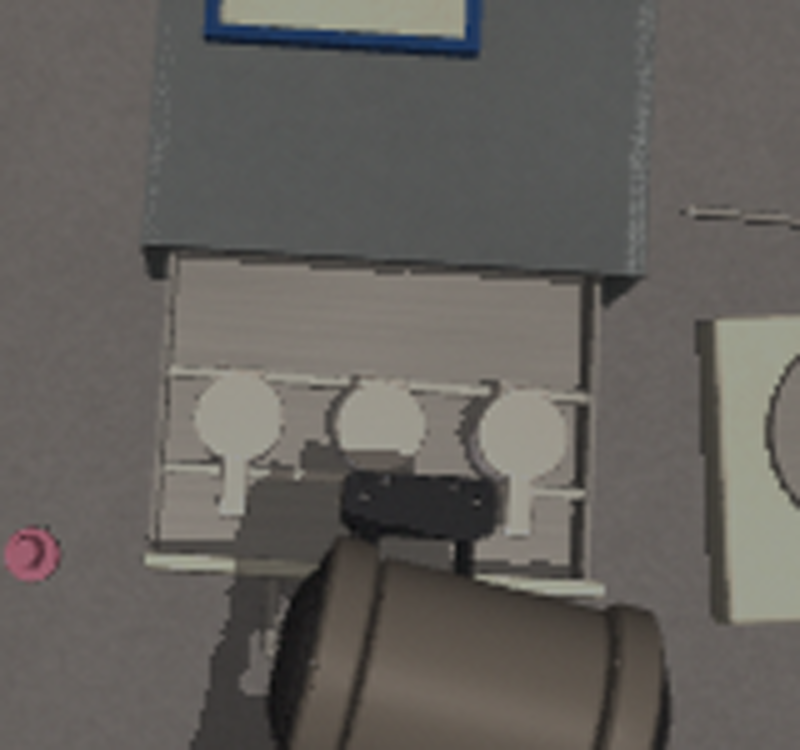

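View pics/j.png

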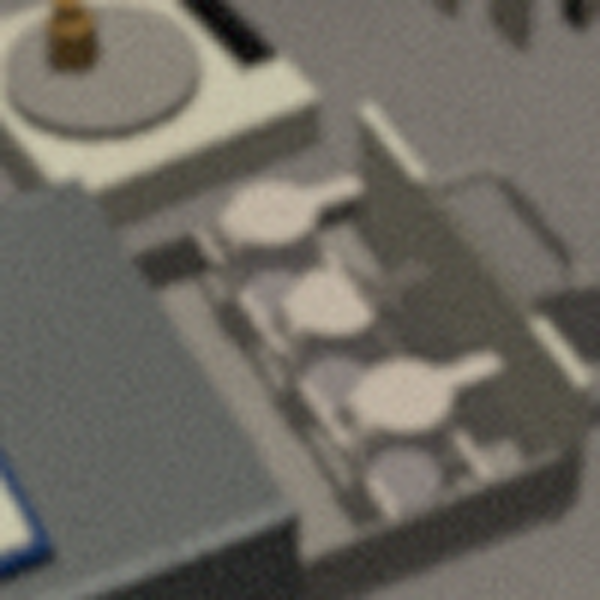

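```bash
python3 - <<'E'
from h import *
f=lambda x,y:atz("top",((x+.5)/5-.5+210,(y+.5)/5-.5+110),.1)
for q in[(239,417),(379,424),(522,435),(231,515),(518,534)]: print(q,f(*q))
g=lambda x,y:atz("scene",((x+.5)/6-.5+190,(y+.5)/6-.5+130),.1)
for q in[(405,392),(270,210)]: print(q,g(*q))
ex=np.array([.9964,-.0845,0]);ey=np.array([.0845,.9964,0])
# prediction from handle (0.3935,y?) : bar x at y=-.0268
h=np.array([.3935,-.0268,.1])-ey*0
yc=np.array([.5777,-.0427,.1])-.185*ex
print("handle mid",yc)
for i in(1,0,-1): print("mouth",yc+.142*ex+.088*i*ey,"tab",yc+.095*ex+.088*i*ey)
E
```

```text
(239, 417) [0.54070687 0.05049821 0.1       ]
(379, 424) [ 0.53437186 -0.0359583   0.1       ]
(522, 435) [ 0.52553306 -0.12393349  0.1       ]
(231, 515) [0.48018152 0.05684628 0.1       ]
(518, 534) [ 0.46459986 -0.11906643  0.1       ]
(405, 392) [0.54204126 0.04854881 0.1       ]
(270, 210) [ 0.52852427 -0.12743477  0.1       ]
handle mid [ 0.393366  -0.0270675  0.1      ]
mouth [0.5422908 0.0486167 0.1      ] tab [0.49546   0.0525882 0.1      ]
mouth [ 0.5348548 -0.0390665  0.1      ] tab [ 0.488024 -0.035095  0.1     ]
mouth [ 0.5274188 -0.1267497  0.1      ] tab [ 0.480588  -0.1227782  0.1      ]
```

```bash
python3 - <<'E'
from h import *
go([.490,.0541,.18],85.15)
E
```

```text
pos [ 0.3953 -0.0273  0.2472] shift [ 0.1695  0.2164 -0.2238] twist 1.497 q6 -0.18 op 0.0317 F [-0.  -0.2 -1.2] t 5.35
```

Call:
move_arm([
  [0,0.025,-0.025,0.16],
  [0.02,0.05,-0.05,0.33],
  [0.04,0.075,-0.075,0.5],
  [0.06,0.1,-0.1,0.67],
  [0.08,0.125,-0.125,0.84],
])

```text
time: 5.98
tool_pos: [0.4471, 0.019, 0.2096]
tool_rot: [-0.652, 1.569, 3.087]
contact_force: [-0.3, -1.2, -0.2]
opening: 0.0322
```

```bash
python3 - <<'E'
from h import *
go([.490,.0541,.18],85.15)
E
```

```text
pos [0.4471 0.019  0.2096] shift [ 0.0737 -0.0121 -0.1382] twist 0.651 q6 0.84 op 0.0322 F [-0.3 -1.2 -0.2] t 5.97
```

Call:
move_arm([
  [0.02,-0.004,-0.04,0.16],
  [0.035,-0.007,-0.08,0.33],
  [0.055,-0.01,-0.11,0.5],
  [0.074,-0.012,-0.138,0.651],
  [0.074,-0.012,-0.138,0.651],
])

```text
time: 6.6
tool_pos: [0.4894, 0.0542, 0.1799]
tool_rot: [0.071, 1.568, 3.136]
contact_force: [-0.8, 0.2, -0.1]
opening: 0.0321
```

```bash
python3 - <<'E'
from h import *
go([.490,.0541,.086],85.15)
print(axes().round(3))
E
```

```text
pos [0.4894 0.0542 0.1799] shift [ 2.346e-01  1.000e-04 -2.200e-03] twist 0.008 q6 1.6 op 0.0321 F [-0.8  0.2 -0.1] t 6.6
[[-0.003 -0.076 -0.997]
 [ 0.    -0.997  0.076]
 [-1.     0.     0.003]]
```

Call:
move_arm([
  [0.07,0,-0.002,0.008],
  [0.14,0,-0.002,0.008],
  [0.2,0,-0.002,0.008],
  [0.235,0,-0.002,0.008],
  [0.235,0,-0.002,0.008],
])

```text
time: 7.22
tool_pos: [0.4902, 0.0537, 0.0869]
tool_rot: [0.12, 1.569, -3.107]
contact_force: [-0.7, 0.0, -0.6]
opening: 0.0319
```

Call:
move_arm([
  [0,0,0,0],
  [0,0,0,0],
  [0,0,0,0],
], gripper=1, squeeze=15)

```text
time: 7.6
tool_pos: [0.4915, 0.0546, 0.0883]
tool_rot: [-2.508, 1.568, 0.547]
contact_force: [0.6, 4.4, 1.3]
opening: 0.0158
```

```bash
python3 - <<'E'
from h import *
go([.490,.0541,.086],85.15)
for th in np.radians([10,20,30,40,50,60,70,80,90,100,110,120,126]): print(round(np.degrees(th)),"dx",round(-.079*np.sin(th)/.4,3),"dz",round(-.079*(1-np.cos(th))/.4,3))
E
```

```text
pos [0.4915 0.0546 0.0883] shift [0.0057 0.0016 0.0036] twist -0.002 q6 1.61 op 0.0158 F [0.6 4.4 1.3] t 7.6
10 dx -0.034 dz -0.003
20 dx -0.068 dz -0.012
30 dx -0.099 dz -0.026
40 dx -0.127 dz -0.046
50 dx -0.151 dz -0.071
60 dx -0.171 dz -0.099
70 dx -0.186 dz -0.13
80 dx -0.194 dz -0.163
90 dx -0.197 dz -0.197
100 dx -0.194 dz -0.232
110 dx -0.186 dz -0.265
120 dx -0.171 dz -0.296
126 dx -0.16 dz -0.314
```

Gripped the tab (opening 15.8 mm). Now I follow the arc, about 10° per row.

Call:
move_arm([
  [-0.034,0,-0.003,0],
  [-0.068,0,-0.012,0],
  [-0.099,0,-0.026,0],
  [-0.127,0,-0.046,0],
  [-0.151,0,-0.071,0],
])

```text
time: 8.22
tool_pos: [0.5187, 0.0522, 0.1484]
tool_rot: [-0.596, 1.569, 2.459]
contact_force: [0.6, 4.7, -1.7]
opening: 0.0157
```

Call:
move_arm([
  [-0.02,0,-0.028,0],
  [-0.035,0,-0.059,0],
  [-0.043,0,-0.092,0],
  [-0.046,0,-0.126,0],
  [-0.043,0,-0.161,0],
])

```text
time: 8.85
tool_pos: [0.5838, 0.0465, 0.1663]
tool_rot: [-2.156, 1.57, 0.899]
contact_force: [-1.3, 4.1, 2.0]
opening: 0.0158
```

Call:
move_arm([
  [0.008,0,-0.033,0],
  [0.023,0,-0.064,0],
  [0.03,0,-0.075,0],
  [0.03,0,-0.075,0],
])

```text
time: 9.35
tool_pos: [0.615, 0.0437, 0.1537]
tool_rot: [-2.857, 1.567, 0.198]
contact_force: [3.6, 4.6, 4.2]
opening: 0.0158
```

```bash
python3 - <<'E'
from h import *
go([.490,.0541,.086],85.15)
snap("scene","k",(190,110,310,230),5)
E
```

```text
pos [0.615  0.0437 0.1537] shift [0.1681 0.0013 0.3142] twist -0.002 q6 1.6 op 0.0158 F [3.6 4.6 4.2] t 9.35
```

View pics/k.png

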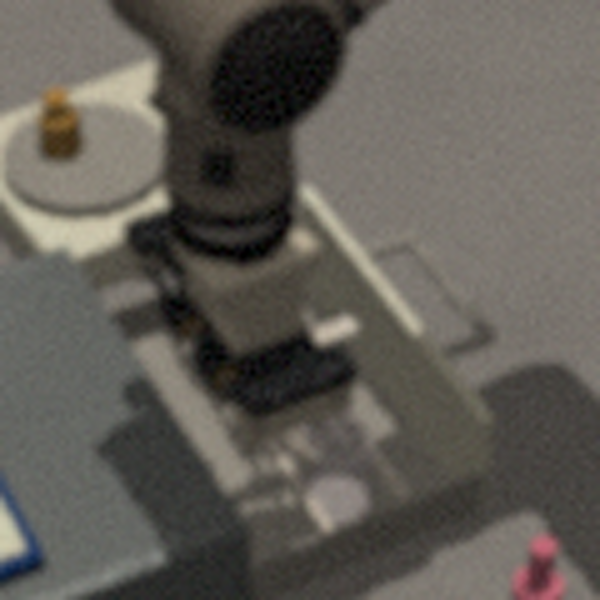

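Call:
move_arm([
  [0,0,0,0],
  [0,0,0,0],
  [-0.04,0,0,0],
  [-0.1,0,0,0],
], gripper=0.65)

```text
time: 9.9
tool_pos: [0.6129, 0.0429, 0.1937]
tool_rot: [0.423, 1.569, -2.805]
contact_force: [0.1, 0.3, 0.3]
opening: 0.0324
```

```bash
python3 - <<'E'
from h import *
go([.4827,-.0325,.2],85.15)
snap("scene","l",(190,110,310,230),5)
E
```

```text
pos [0.6129 0.0429 0.1937] shift [-0.0152  0.216   0.308 ] twist -0.002 q6 1.6 op 0.0324 F [0.1 0.3 0.3] t 9.9
```

View pics/l.png

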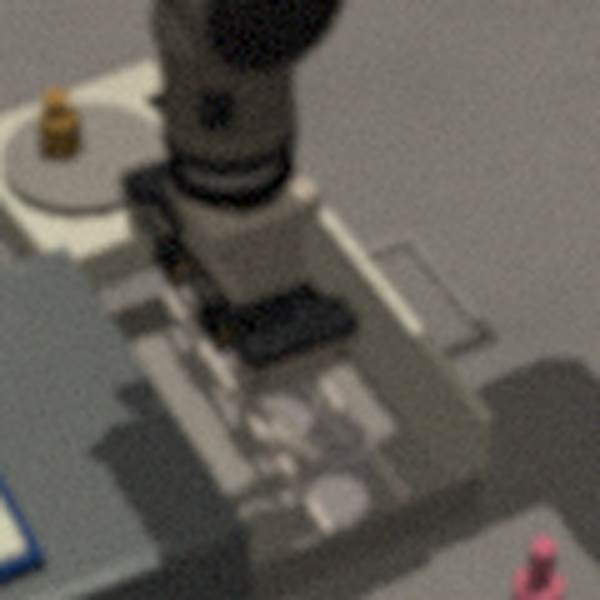

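Call:
move_arm([
  [-0.06,0.03,0.04,0],
  [-0.06,0.08,0.12,0],
  [-0.05,0.15,0.21,0],
  [-0.03,0.2,0.28,0],
  [-0.015,0.216,0.308,0],
])

```text
time: 10.58
tool_pos: [0.4816, -0.0332, 0.1996]
tool_rot: [2.289, 1.57, -0.941]
contact_force: [0.2, 0.0, 0.3]
opening: 0.0321
```

```bash
python3 - <<'E'
from h import *
go([.4827,-.0325,.086],85.15)
E
```

```text
pos [ 0.4816 -0.0332  0.1996] shift [ 0.284  -0.0021 -0.0024] twist -0.003 q6 1.43 op 0.0321 F [0.2 0.  0.3] t 10.57
```

Call:
move_arm([
  [0.08,-0.001,-0.002,0],
  [0.16,-0.002,-0.002,0],
  [0.23,-0.002,-0.002,0],
  [0.284,-0.002,-0.002,0],
  [0.284,-0.002,-0.002,0],
])

```text
time: 11.2
tool_pos: [0.4831, -0.0315, 0.0847]
tool_rot: [-0.027, 1.568, 3.028]
contact_force: [-0.9, -0.3, -0.2]
opening: 0.0318
```

Call:
move_arm([
  [0,0,0,0],
  [0,0,0,0],
  [0,0,0,0],
], gripper=1)

```text
time: 11.58
tool_pos: [0.4845, -0.0322, 0.0865]
tool_rot: [2.594, 1.568, -0.634]
contact_force: [-0.6, -3.8, 2.8]
opening: 0.0158
```

Call:
move_arm([
  [-0.034,0,-0.003,0],
  [-0.068,0,-0.012,0],
  [-0.099,0,-0.026,0],
  [-0.127,0,-0.046,0],
  [-0.151,0,-0.071,0],
])

```text
time: 12.2
tool_pos: [0.5117, -0.0345, 0.1466]
tool_rot: [0.63, 1.569, -2.598]
contact_force: [-1.1, -5.3, -2.8]
opening: 0.0162
```

Call:
move_arm([
  [-0.02,0,-0.028,0],
  [-0.035,0,-0.059,0],
  [-0.043,0,-0.092,0],
  [-0.046,0,-0.126,0],
  [-0.043,0,-0.161,0],
])

```text
time: 12.82
tool_pos: [0.5764, -0.0402, 0.1641]
tool_rot: [1.367, 1.569, -1.861]
contact_force: [-2.3, -4.4, 1.0]
opening: 0.0157
```

Call:
move_arm([
  [0.008,0,-0.033,0],
  [0.023,0,-0.064,0],
  [0.03,0,-0.075,0],
  [0.03,0,-0.075,0],
])

```text
time: 13.32
tool_pos: [0.6074, -0.0429, 0.1518]
tool_rot: [2.663, 1.568, -0.565]
contact_force: [0.4, -3.9, 2.0]
opening: 0.0158
```

Call:
move_arm([
  [0,0,0,0],
  [0,0,0,0],
  [-0.04,0,0,0],
  [-0.12,0,0,0],
  [-0.16,0.0,0,0],
], gripper=0.65)

```text
time: 13.95
tool_pos: [0.607, -0.0419, 0.2179]
tool_rot: [3.096, 1.567, -0.132]
contact_force: [0.2, 0.6, 0.3]
opening: 0.0316
```

```bash
python3 - <<'E'
from h import *
go([.4754,-.1200,.2],85.15)
E
```

```text
pos [ 0.607  -0.0419  0.2179] shift [0.0436 0.2228 0.3111] twist -0.002 q6 1.46 op 0.0316 F [0.2 0.6 0.3] t 13.95
```

Call:
move_arm([
  [0,0.04,0.06,0],
  [0,0.09,0.13,0],
  [0.01,0.15,0.21,0],
  [0.03,0.21,0.29,0],
  [0.044,0.224,0.311,0],
])

```text
time: 14.58
tool_pos: [0.473, -0.1212, 0.1978]
tool_rot: [0.054, 1.571, 3.107]
contact_force: [-0.2, -0.7, 0.6]
opening: 0.0322
```

```bash
python3 - <<'E'
from h import *
go([.4754,-.1205,.086],85.15)
E
```

```text
pos [ 0.473  -0.1212  0.1978] shift [ 0.2794 -0.0023 -0.0058] twist -0.004 q6 1.25 op 0.0322 F [-0.2 -0.7  0.6] t 14.57
```

Call:
move_arm([
  [0.08,-0.001,-0.004,0],
  [0.16,-0.002,-0.004,0],
  [0.23,-0.002,-0.004,0],
  [0.28,-0.002,-0.004,0],
  [0.28,-0.002,-0.004,0],
])

```text
time: 15.2
tool_pos: [0.4759, -0.1193, 0.0844]
tool_rot: [-0.378, 1.568, 2.677]
contact_force: [0.4, -0.3, -0.1]
opening: 0.0319
```

Call:
move_arm([
  [0,0,0,0],
  [0,0,0,0],
  [0,0,0,0],
], gripper=1)

```text
time: 15.58
tool_pos: [0.4769, -0.1202, 0.0864]
tool_rot: [2.799, 1.568, -0.43]
contact_force: [1.3, -1.1, 2.1]
opening: 0.0155
```

Call:
move_arm([
  [-0.034,0,-0.003,0],
  [-0.068,0,-0.012,0],
  [-0.099,0,-0.026,0],
  [-0.127,0,-0.046,0],
  [-0.151,0,-0.071,0],
])

```text
time: 16.2
tool_pos: [0.5044, -0.1225, 0.1467]
tool_rot: [0.239, 1.569, -2.989]
contact_force: [-0.9, -2.3, -3.7]
opening: 0.0161
```

Call:
move_arm([
  [-0.02,0,-0.028,0],
  [-0.035,0,-0.059,0],
  [-0.043,0,-0.092,0],
  [-0.046,0,-0.126,0],
  [-0.043,0,-0.161,0],
])

```text
time: 16.82
tool_pos: [0.5691, -0.1282, 0.164]
tool_rot: [1.185, 1.57, -2.044]
contact_force: [-2.7, -2.3, 0.2]
opening: 0.0159
```

Call:
move_arm([
  [0.008,0,-0.033,0],
  [0.023,0,-0.064,0],
  [0.03,0,-0.075,0],
  [0.03,0,-0.075,0],
])

```text
time: 17.32
tool_pos: [0.5999, -0.1309, 0.1514]
tool_rot: [2.912, 1.568, -0.316]
contact_force: [2.0, -1.8, 3.8]
opening: 0.0158
```

Call:
move_arm([
  [0,0,0,0],
  [0,0,0,0],
  [-0.04,0,0,0],
  [-0.12,0,0,0],
  [-0.2,0.0,0,0],
], gripper=0.55)

```text
time: 17.95
tool_pos: [0.5984, -0.1304, 0.233]
tool_rot: [-3.023, 1.57, 0.032]
contact_force: [0.1, -0.0, 0.0]
opening: 0.0411
```

```bash
python3 - <<'E'
from h import *
go([.42,.2,.23],85.15)
E
```

```text
pos [ 0.5984 -0.1304  0.233 ] shift [ 0.0073 -0.7843  0.5159] twist -0.002 q6 1.32 op 0.0411 F [ 0.1 -0.   0. ] t 17.95
```

Call:
move_arm([
  [0,-0.11,0.073,0],
  [0,-0.22,0.147,0],
  [0,-0.33,0.22,0],
  [0,-0.44,0.29,0],
  [0,-0.56,0.37,0],
])

```text
time: 18.58
tool_pos: [0.4698, 0.1067, 0.2323]
tool_rot: [-2.902, 1.569, 0.152]
contact_force: [1.2, 0.4, -0.1]
opening: 0.0414
```

```bash
python3 - <<'E'
from h import *
snap("top","m",(120,110,360,290),3.3)
snap("scene","n",(130,110,370,310),3.3)
go([.42,.25,.23],85.15)
E
```

```text
pos [0.4679 0.1094 0.2324] shift [ 0.0066 -0.3406  0.148 ] twist 0.003 q6 1.72 op 0.0413 F [ 0.2 -0.3 -0.5] t 18.68
```

View pics/m.png

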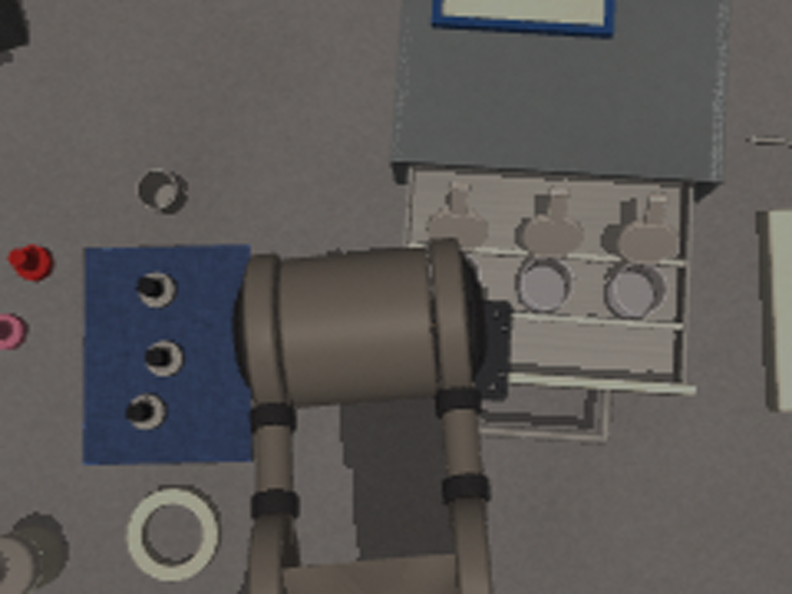

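View pics/n.png

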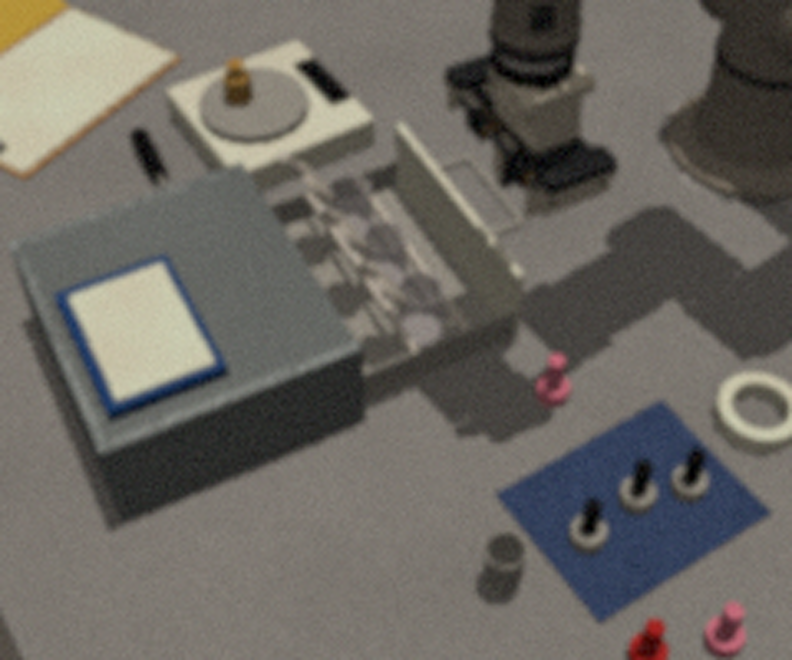

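All three caps stand open and the heads have not moved. I take the nearest head first, at about (0.420, 0.3595).

```bash
python3 - <<'E'
from h import *
go([.4203,.3595,.13],85.15)
E
```

```text
pos [0.4679 0.1094 0.2324] shift [ 0.2571 -0.6131  0.1695] twist 0.003 q6 1.72 op 0.0413 F [ 0.2 -0.3 -0.5] t 18.68
```

Call:
move_arm([
  [0.02,-0.12,0.034,0],
  [0.07,-0.24,0.068,0],
  [0.13,-0.37,0.1,0],
  [0.2,-0.5,0.14,0],
  [0.257,-0.613,0.17,0],
])

```text
time: 19.3
tool_pos: [0.424, 0.3572, 0.1281]
tool_rot: [-2.733, 1.57, 0.323]
contact_force: [-0.2, 0.1, -0.4]
opening: 0.0413
```

```bash
python3 - <<'E'
from h import *
snap("scene","o",(270,160,400,300),4.5)
go([.4203,.3595,.048],85.15)
E
```

```text
pos [0.4217 0.3609 0.1252] shift [0.1931 0.004  0.0026] twist 0.0 q6 2.22 op 0.0416 F [-3.2  2.9 -1.5] t 19.35
```

View pics/o.png

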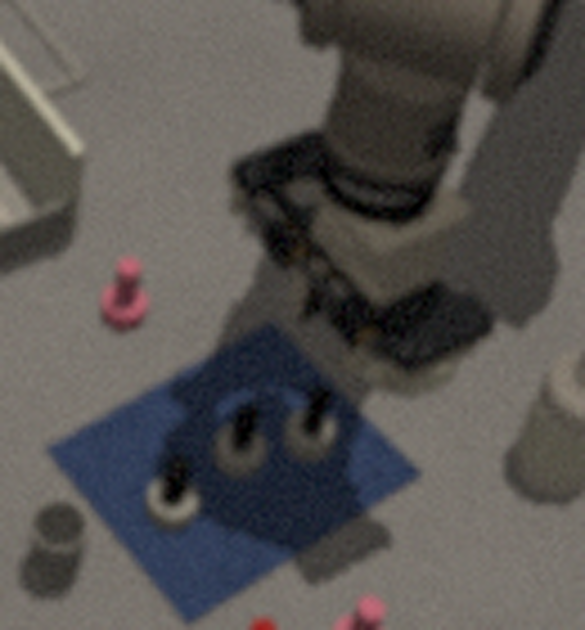

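```bash
python3 - <<'E'
from h import *
print("bottle base", atz("scene",(394,266),0), "top", atz("scene",(404,235),.11), atz("top",(124,281),.0))
E
```

```text
bottle base [0.28561314 0.48468512 0.        ] top [0.24968058 0.45402079 0.11      ] [0.26914514 0.49650713 0.        ]
```

Clear of the bottle; descend and grip.

Call:
move_arm([
  [0.05,0.003,0.002,0],
  [0.1,0.003,0.002,0],
  [0.15,0.003,0.002,0],
  [0.193,0.003,0.002,0],
  [0.193,0.003,0.002,0],
])

```text
time: 19.98
tool_pos: [0.4232, 0.3538, 0.0506]
tool_rot: [0.713, 1.569, -2.516]
contact_force: [-0.3, -0.5, 0.4]
opening: 0.0415
```

Call:
move_arm([
  [0,0,0,0],
  [0,0,0,0],
  [0,0,0,0],
], gripper=1, squeeze=15)

```text
time: 20.35
tool_pos: [0.4236, 0.3548, 0.0519]
tool_rot: [-2.476, 1.569, 0.579]
contact_force: [-0.3, 0.4, 0.1]
opening: 0.0174
```

Call:
move_arm([
  [-0.05,0,0,0],
  [-0.15,0,0,0],
  [-0.25,0,0,0],
  [-0.35,0,0,0],
  [-0.45,0,0,0],
])

```text
time: 20.98
tool_pos: [0.4227, 0.3542, 0.2325]
tool_rot: [1.152, 1.57, -2.077]
contact_force: [0.0, -0.6, -1.7]
opening: 0.0173
```

```bash
python3 - <<'E'
from h import *
go([.5418,.0500,.2],85.15)
E
```

```text
pos [0.4227 0.3542 0.2325] shift [ 0.0814  0.7319 -0.3624] twist -0.002 q6 2.22 op 0.0173 F [ 0.  -0.6 -1.7] t 20.98
```

Call:
move_arm([
  [0,0.13,-0.065,0],
  [0,0.26,-0.13,0],
  [0,0.39,-0.195,0],
  [0,0.52,-0.26,0],
  [0,0.65,-0.32,0],
])

```text
time: 21.6
tool_pos: [0.5283, 0.0825, 0.2313]
tool_rot: [2.301, 1.571, -0.927]
contact_force: [0.1, 0.9, -0.6]
opening: 0.0175
```

Call:
move_arm([
  [0,0.08,-0.04,0],
  [0,0.08,-0.04,0],
  [0,0.08,-0.04,0],
])

```text
time: 21.98
tool_pos: [0.5408, 0.0515, 0.231]
tool_rot: [-0.316, 1.57, 2.739]
contact_force: [-1.2, -0.3, -0.7]
opening: 0.0172
```

```bash
python3 - <<'E'
from h import *
snap("scene","p",(200,80,320,220),4.5)
go([.5418,.0500,.2],85.15)
E
```

```text
pos [0.5408 0.0519 0.2311] shift [ 0.0777  0.0045 -0.003 ] twist -0.001 q6 1.61 op 0.0172 F [-0.9 -0.9 -1.7] t 22.02
```

View pics/p.png

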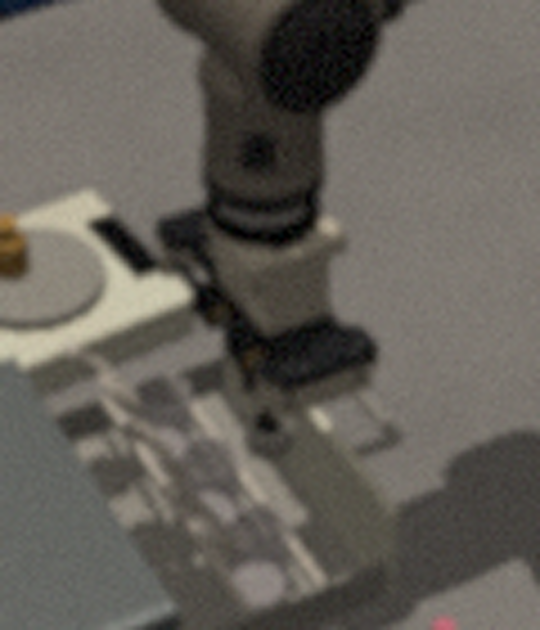

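```bash
python3 - <<'E'
from h import *
im=cv2.imread("pics/p.png")[380:480,210:330]
im=cv2.convertScaleAbs(im,alpha=1.8); cv2.imwrite("pics/q.png",cv2.resize(im,None,fx=6,fy=6,interpolation=2))
c=np.array([.5408,.0519,.191]);p=proj("scene",c)[0]; print("expected foot mid px in p.png",(p-[200,80])*4.5+1.75)
for d in([.01,0,0],[0,.01,0],[0,0,.01]): print((proj("scene",c+d)[0]-p)*4.5)
E
```

```text
expected foot mid px in p.png [263.08406733 437.57577061]
[-11.38179371   5.1997952 ]
[7.46221864 8.06878496]
[ 0.08837441 -9.6927539 ]
```

View pics/q.png

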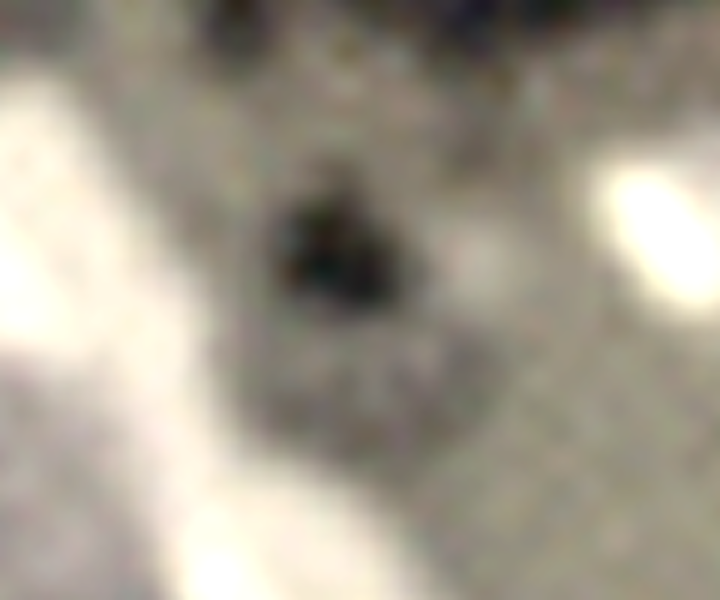

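```bash
python3 - <<'E'
from h import *
go([.5450,.0500,.15],85.15)
E
```

```text
pos [0.5408 0.0519 0.2311] shift [ 0.2027  0.0039 -0.011 ] twist -0.001 q6 1.61 op 0.0172 F [-0.9 -0.9 -1.7] t 22.02
```

Call:
move_arm([
  [0.04,0.004,-0.011,0],
  [0.1,0.004,-0.011,0],
  [0.16,0.004,-0.011,0],
  [0.203,0.004,-0.011,0],
  [0.203,0.004,-0.011,0],
])

```text
time: 22.65
tool_pos: [0.5442, 0.0498, 0.1478]
tool_rot: [0.058, 1.567, 3.114]
contact_force: [-0.2, -0.3, -1.6]
opening: 0.0173
```

```bash
python3 - <<'E'
from h import *
snap("scene","r",(200,100,300,220),5)
go([.5450,.0500,.12],85.15)
E
```

```text
pos [0.545  0.0497 0.149 ] shift [ 0.0726 -0.0007 -0.0001] twist -0.001 q6 1.61 op 0.0175 F [ 0.1 -0.4 -0.6] t 22.7
```

View pics/r.png

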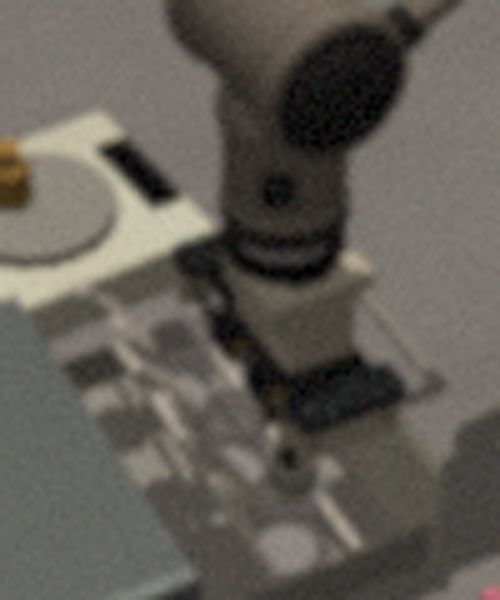

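Call:
move_arm([
  [0.03,0,0,0],
  [0.05,0,0,0],
  [0.075,0,0,0],
  [0.075,0,0,0],
])

```text
time: 23.2
tool_pos: [0.5449, 0.0491, 0.1189]
tool_rot: [0.077, 1.569, 3.132]
contact_force: [-0.5, 0.8, -0.6]
opening: 0.0175
```

Call:
move_arm([
  [0.02,0,0,0],
  [0.035,0,0,0],
  [0.05,0,0,0],
  [0.05,0,0,0],
])

```text
time: 23.7
tool_pos: [0.5451, 0.0491, 0.0993]
tool_rot: [0.125, 1.57, -3.104]
contact_force: [0.5, -0.6, -1.3]
opening: 0.0169
```

Call:
move_arm([
  [0,0,0,0],
  [0,0,0,0],
  [0,0,0,0],
  [-0.08,0,0,0],
  [-0.2,0,0,0],
], gripper=0.55)

```text
time: 24.32
tool_pos: [0.5446, 0.0491, 0.1797]
tool_rot: [0.066, 1.567, 3.121]
contact_force: [-0.2, -0.8, 0.1]
opening: 0.0415
```

Call:
move_arm([
  [-0.1,0,0.05,0],
  [-0.15,-0.1,0.15,0],
  [-0.15,-0.2,0.25,0],
  [-0.15,-0.3,0.3,0],
  [-0.15,-0.4,0.32,0],
])

```text
time: 24.95
tool_pos: [0.4307, 0.2209, 0.2406]
tool_rot: [-2.819, 1.57, 0.236]
contact_force: [0.6, 0.1, 0.3]
opening: 0.0408
```

```bash
python3 - <<'E'
from h import *
snap("top","s",(120,110,360,290),3.3)
snap("scene","t",(180,130,380,300),4)
go([.4725,.3418,.13],85.15)
E
```

```text
pos [0.431  0.2226 0.2403] shift [ 0.2762 -0.3052 -0.0786] twist 0.002 q6 1.97 op 0.0417 F [ 0.1 -0.6  0.1] t 25.05
```

View pics/s.png

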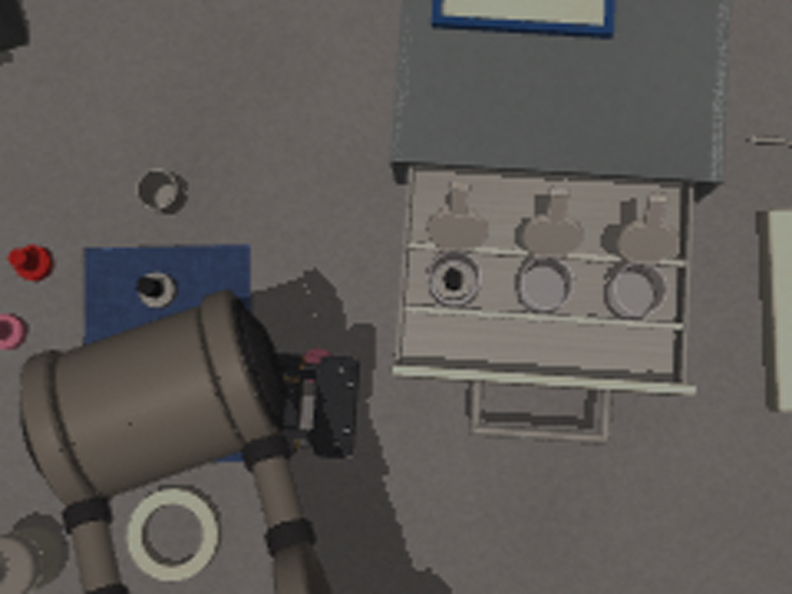

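View pics/t.png

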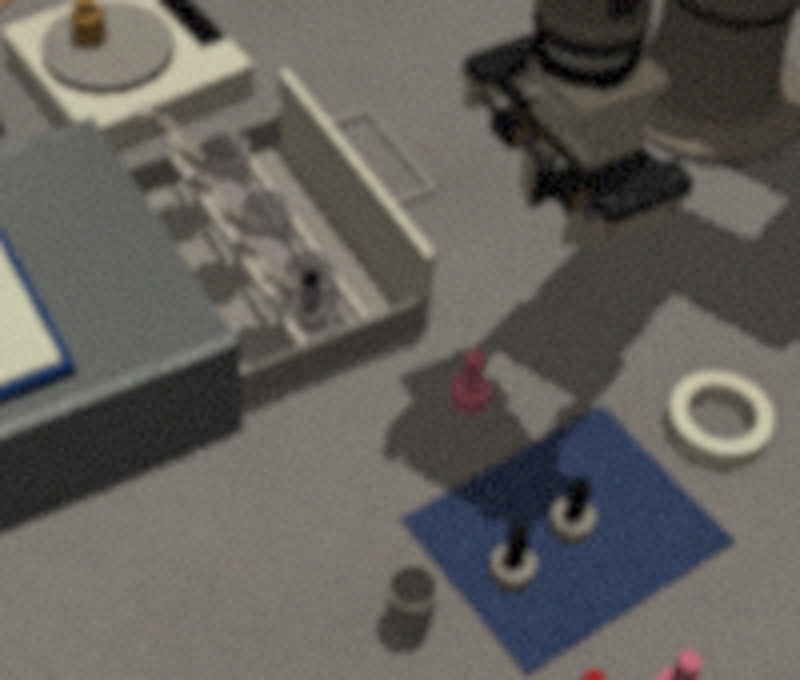

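Call:
move_arm([
  [0.05,-0.08,-0.02,0],
  [0.1,-0.16,-0.04,0],
  [0.17,-0.24,-0.06,0],
  [0.24,-0.305,-0.079,0],
  [0.276,-0.305,-0.079,0],
])

```text
time: 25.68
tool_pos: [0.4739, 0.3385, 0.1276]
tool_rot: [0.717, 1.569, -2.51]
contact_force: [0.1, -0.2, -0.7]
opening: 0.0415
```

Call:
move_arm([
  [0,0,0,0],
  [0,0,0,0],
])

```text
time: 25.92
tool_pos: [0.4744, 0.3376, 0.1307]
tool_rot: [-2.769, 1.569, 0.285]
contact_force: [-0.4, 0.1, -0.3]
opening: 0.0412
```

```bash
python3 - <<'E'
from h import *
go([.4725,.3418,.048],85.15)
E
```

```text
pos [0.4744 0.3376 0.1307] shift [ 0.2068 -0.0099  0.0059] twist -0.003 q6 2.15 op 0.0412 F [-0.4  0.1 -0.3] t 25.93
```

Call:
move_arm([
  [0.05,-0.01,0.006,0],
  [0.1,-0.01,0.006,0],
  [0.15,-0.01,0.006,0],
  [0.207,-0.01,0.006,0],
  [0.207,-0.01,0.006,0],
])

```text
time: 26.55
tool_pos: [0.4715, 0.3417, 0.0466]
tool_rot: [0.693, 1.569, -2.536]
contact_force: [-0.6, -0.2, -0.1]
opening: 0.0413
```

Call:
move_arm([
  [0,0,0,0],
])

```text
time: 26.68
tool_pos: [0.4727, 0.3427, 0.0483]
tool_rot: [-2.615, 1.568, 0.44]
contact_force: [0.9, -0.0, 1.5]
opening: 0.0415
```

```bash
python3 - <<'E'
from h import *
go([.4725,.3418,.048],85.15)
E
```

```text
pos [0.4727 0.3427 0.0483] shift [0.0007 0.0023 0.0004] twist -0.002 q6 2.15 op 0.0415 F [ 0.9 -0.   1.5] t 26.68
```

Well placed; grip and lift.

Call:
move_arm([
  [0,0,0,0],
  [0,0,0,0],
  [0,0,0,0],
], gripper=1)

```text
time: 27.05
tool_pos: [0.472, 0.3427, 0.0471]
tool_rot: [-2.747, 1.57, 0.308]
contact_force: [-0.4, 0.4, 2.8]
opening: 0.0172
```

Call:
move_arm([
  [-0.05,0,0,0],
  [-0.15,0,0,0],
  [-0.25,0,0,0],
  [-0.35,0,0,0],
  [-0.47,0,0,0],
])

```text
time: 27.68
tool_pos: [0.4712, 0.3423, 0.2353]
tool_rot: [0.605, 1.569, -2.623]
contact_force: [0.3, 0.3, -1.4]
opening: 0.0171
```

Call:
move_arm([
  [0,0.02,0.01,0],
  [0,0.02,0.01,0],
])

```text
time: 27.92
tool_pos: [0.4664, 0.3343, 0.2339]
tool_rot: [0.688, 1.569, -2.541]
contact_force: [-0.4, 0.3, -2.2]
opening: 0.0173
```

```bash
python3 - <<'E'
from h import *
go([.5345,-.0375,.235],85.15)
E
```

```text
pos [0.4664 0.3343 0.2339] shift [-0.0021  0.9112 -0.2505] twist -0.002 q6 2.15 op 0.0173 F [-0.4  0.3 -2.2] t 27.93
```

Call:
move_arm([
  [0,0.12,-0.033,0],
  [0,0.25,-0.069,0],
  [0,0.38,-0.105,0],
  [0,0.51,-0.14,0],
  [0,0.64,-0.176,0],
])

```text
time: 28.55
tool_pos: [0.5144, 0.0722, 0.2328]
tool_rot: [0.072, 1.567, 3.127]
contact_force: [0.2, -0.2, -1.1]
opening: 0.0173
```

Call:
move_arm([
  [0,0.1,-0.028,0],
  [0,0.2,-0.056,0],
  [0,0.271,-0.075,0],
  [0,0.271,-0.075,0],
  [0,0.271,-0.075,0],
])

```text
time: 29.18
tool_pos: [0.535, -0.0361, 0.2335]
tool_rot: [-0.273, 1.568, 2.782]
contact_force: [0.7, 0.3, -2.3]
opening: 0.0176
```

```bash
python3 - <<'E'
from h import *
go([.5345,-.0378,.15],85.15)
E
```

```text
pos [ 0.535  -0.0361  0.2335] shift [0.2087 0.0045 0.0003] twist -0.002 q6 1.45 op 0.0176 F [ 0.7  0.3 -2.3] t 29.18
```

Call:
move_arm([
  [0.05,0.0045,0,0],
  [0.11,0.0045,0,0],
  [0.17,0.0045,0,0],
  [0.21,0.0045,0,0],
  [0.21,0.0045,0,0],
])

```text
time: 29.8
tool_pos: [0.5343, -0.0371, 0.1493]
tool_rot: [-0.17, 1.567, 2.887]
contact_force: [-0.2, -0.5, -1.7]
opening: 0.0177
```

Call:
move_arm([
  [0.03,0,0,0],
  [0.055,0,0,0],
  [0.08,0,0,0],
  [0.08,0,0,0],
])

```text
time: 30.3
tool_pos: [0.5349, -0.0385, 0.1178]
tool_rot: [-0.089, 1.569, 2.966]
contact_force: [0.0, 0.2, -2.2]
opening: 0.0174
```

Call:
move_arm([
  [0.02,0,0,0],
  [0.035,0,0,0],
  [0.047,0,0,0],
  [0.047,0,0,0],
])

```text
time: 30.8
tool_pos: [0.5352, -0.0385, 0.0995]
tool_rot: [-0.048, 1.57, 3.007]
contact_force: [-0.7, 1.4, -1.8]
opening: 0.0174
```

Call:
move_arm([
  [0,0,0,0],
  [0,0,0,0],
  [0,0,0,0],
  [-0.08,0,0,0],
  [-0.2,0,0,0],
], gripper=0.55)

```text
time: 31.42
tool_pos: [0.5346, -0.0384, 0.1797]
tool_rot: [-0.104, 1.567, 2.951]
contact_force: [0.6, -0.9, -0.6]
opening: 0.0412
```

Call:
move_arm([
  [-0.1,-0.03,0.05,0],
  [-0.15,-0.15,0.15,0],
  [-0.15,-0.3,0.23,0],
  [-0.15,-0.45,0.26,0],
  [-0.15,-0.6,0.28,0],
])

```text
time: 32.05
tool_pos: [0.4443, 0.2072, 0.2406]
tool_rot: [-2.908, 1.569, 0.146]
contact_force: [1.2, -0.7, -0.3]
opening: 0.0414
```

```bash
python3 - <<'E'
from h import *
snap("top","u",(120,110,360,290),3.3)
snap("scene","v",(180,130,380,300),4)
go([.5417,.3495,.13],85.15)
E
```

```text
pos [0.4437 0.2107 0.2402] shift [ 0.2764 -0.3648 -0.2162] twist 0.004 q6 1.94 op 0.0417 F [ 0.3 -1.2  0.8] t 32.15
```

View pics/u.png

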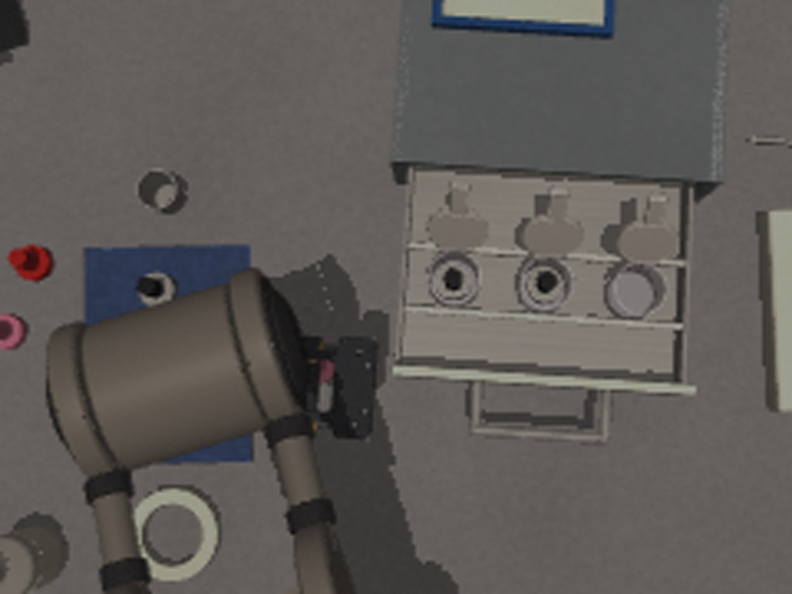

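View pics/v.png

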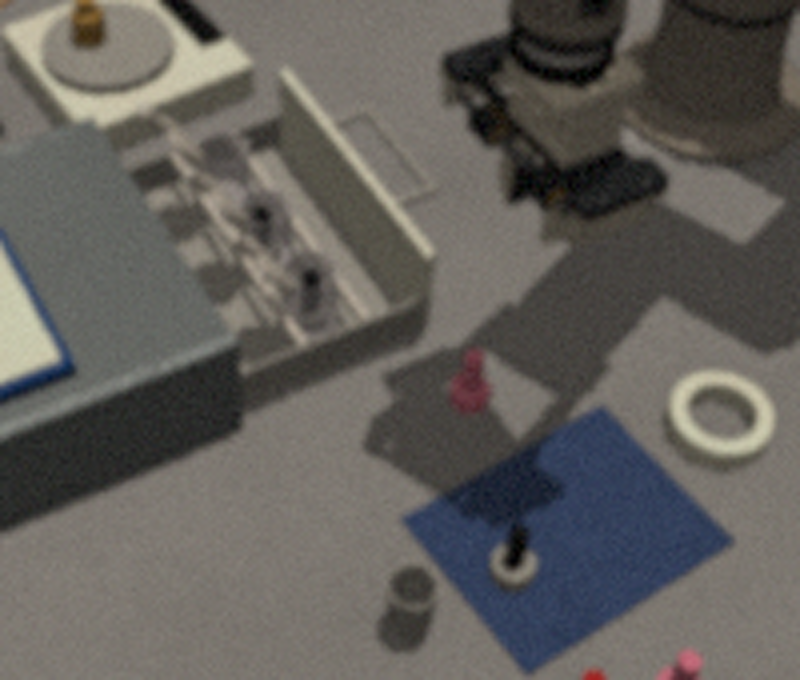

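Two heads are seated. The third has not moved, at about (0.5417, 0.3495).

Call:
move_arm([
  [0.04,-0.08,-0.05,0],
  [0.09,-0.17,-0.1,0],
  [0.16,-0.26,-0.155,0],
  [0.23,-0.35,-0.21,0],
  [0.276,-0.365,-0.216,0],
])

```text
time: 32.78
tool_pos: [0.5443, 0.3442, 0.1272]
tool_rot: [0.615, 1.569, -2.613]
contact_force: [-0.6, -0.8, -0.1]
opening: 0.0411
```

Call:
move_arm([
  [0,0,0,0],
  [0,0,0,0],
])

```text
time: 33.02
tool_pos: [0.5438, 0.3426, 0.1308]
tool_rot: [-2.877, 1.57, 0.178]
contact_force: [-0.6, -0.1, 0.7]
opening: 0.041
```

```bash
python3 - <<'E'
from h import *
go([.5417,.3495,.048],85.15)
E
```

```text
pos [0.5438 0.3426 0.1308] shift [ 0.207  -0.0165  0.0071] twist -0.003 q6 2.1 op 0.041 F [-0.6 -0.1  0.7] t 33.02
```

Call:
move_arm([
  [0.03,-0.0165,0.007,0],
  [0.09,-0.0165,0.007,0],
  [0.15,-0.0165,0.007,0],
  [0.207,-0.0165,0.007,0],
  [0.207,-0.0165,0.007,0],
])

```text
time: 33.65
tool_pos: [0.5401, 0.3497, 0.0452]
tool_rot: [0.557, 1.567, -2.671]
contact_force: [0.3, 0.0, 1.1]
opening: 0.0414
```

Call:
move_arm([
  [0,0,0,0],
])

```text
time: 33.78
tool_pos: [0.5419, 0.3506, 0.0478]
tool_rot: [-2.636, 1.569, 0.419]
contact_force: [0.9, 0.8, 0.8]
opening: 0.0414
```

```bash
python3 - <<'E'
from h import *
go([.5417,.3495,.048],85.15)
E
```

```text
pos [0.5419 0.3506 0.0478] shift [-0.0004  0.0027  0.0003] twist -0.002 q6 2.11 op 0.0414 F [0.9 0.8 0.8] t 33.77
```

Call:
move_arm([
  [0,0,0,0],
  [0,0,0,0],
  [0,0,0,0],
], gripper=1)

```text
time: 34.15
tool_pos: [0.5417, 0.3505, 0.0472]
tool_rot: [-2.578, 1.57, 0.477]
contact_force: [-0.2, 0.6, 0.8]
opening: 0.0173
```

Call:
move_arm([
  [-0.05,0,0,0],
  [-0.15,0,0,0],
  [-0.25,0,0,0],
  [-0.35,0,0,0],
  [-0.47,0,0,0],
])

```text
time: 34.78
tool_pos: [0.5409, 0.35, 0.2352]
tool_rot: [0.595, 1.569, -2.634]
contact_force: [1.1, 0.5, -2.5]
opening: 0.0171
```

Call:
move_arm([
  [0,0.02,0.01,0],
  [0,0.02,0.01,0],
])

```text
time: 35.02
tool_pos: [0.536, 0.342, 0.2339]
tool_rot: [0.622, 1.569, -2.606]
contact_force: [-0.4, -0.3, -2.2]
opening: 0.017
```

```bash
python3 - <<'E'
from h import *
go([.5275,-.1255,.235],85.15)
E
```

```text
pos [0.536  0.342  0.2339] shift [-0.0017  1.1662 -0.0804] twist -0.002 q6 2.11 op 0.017 F [-0.4 -0.3 -2.2] t 35.02
```

Call:
move_arm([
  [0,0.13,-0.009,0],
  [0,0.26,-0.018,0],
  [0,0.39,-0.027,0],
  [0,0.52,-0.036,0],
  [0,0.65,-0.045,0],
])

```text
time: 35.65
tool_pos: [0.5311, 0.0805, 0.2328]
tool_rot: [0.113, 1.567, -3.115]
contact_force: [1.2, -0.2, -1.4]
opening: 0.0178
```

Call:
move_arm([
  [0,0.13,-0.009,0],
  [0,0.26,-0.018,0],
  [0,0.39,-0.027,0],
  [0,0.5,-0.034,0],
  [0,0.516,-0.035,0],
])

```text
time: 36.28
tool_pos: [0.5273, -0.1271, 0.2327]
tool_rot: [-0.139, 1.567, 2.912]
contact_force: [0.4, 0.6, -1.2]
opening: 0.0173
```

Call:
move_arm([
  [0,0,0,0],
  [0,0,0,0],
])

```text
time: 36.52
tool_pos: [0.5281, -0.1234, 0.2341]
tool_rot: [-0.509, 1.569, 2.547]
contact_force: [0.4, -0.4, -1.4]
opening: 0.0174
```

```bash
python3 - <<'E'
from h import *
go([.5273,-.1258,.15],85.15)
E
```

```text
pos [ 0.5281 -0.1234  0.2341] shift [0.2103 0.0062 0.0012] twist -0.001 q6 1.29 op 0.0174 F [ 0.4 -0.4 -1.4] t 36.52
```

Call:
move_arm([
  [0.05,0.006,0.001,0],
  [0.11,0.006,0.001,0],
  [0.17,0.006,0.001,0],
  [0.21,0.006,0.001,0],
  [0.21,0.006,0.001,0],
])

```text
time: 37.15
tool_pos: [0.527, -0.1256, 0.1496]
tool_rot: [-0.318, 1.568, 2.739]
contact_force: [0.1, 0.1, -0.7]
opening: 0.0171
```

Call:
move_arm([
  [0.03,0,0,0],
  [0.055,0,0,0],
  [0.08,0,0,0],
  [0.08,0,0,0],
])

```text
time: 37.65
tool_pos: [0.5271, -0.1269, 0.1178]
tool_rot: [-0.237, 1.569, 2.817]
contact_force: [-0.9, -0.3, -1.2]
opening: 0.0174
```

Call:
move_arm([
  [0.02,0,0,0],
  [0.035,0,0,0],
  [0.047,0,0,0],
  [0.047,0,0,0],
])

```text
time: 38.15
tool_pos: [0.5274, -0.1271, 0.0995]
tool_rot: [-0.183, 1.57, 2.872]
contact_force: [-0.4, 0.7, -1.7]
opening: 0.0175
```

Call:
move_arm([
  [0,0,0,0],
  [0,0,0,0],
  [0,0,0,0],
  [-0.08,0,0,0],
  [-0.2,0,0,0],
], gripper=0.55)

```text
time: 38.78
tool_pos: [0.5268, -0.1268, 0.1797]
tool_rot: [-0.272, 1.567, 2.783]
contact_force: [0.8, -0.3, 0.2]
opening: 0.041
```

Call:
move_arm([
  [-0.1,0,0.05,0],
  [-0.12,0,0.15,0],
  [-0.12,0,0.25,0],
  [-0.12,0,0.3,0],
], gripper=1)

```text
time: 39.28
tool_pos: [0.4064, -0.1163, 0.2283]
tool_rot: [2.471, 1.57, -0.757]
contact_force: [0.2, -0.6, 0.2]
opening: 0.0059
```

```bash
python3 - <<'E'
from h import *
snap("top","w",(120,110,360,290),3.3)
snap("scene","x",(180,130,380,300),4)
go([.5417,.3495,.13],85.15)
E
```

```text
pos [ 0.4066 -0.1164  0.2284] shift [ 0.2457 -1.1899 -0.2347] twist -0.003 q6 1.2 op 0.0011 F [ 1.1  0.4 -0.7] t 39.38
```

View pics/w.png

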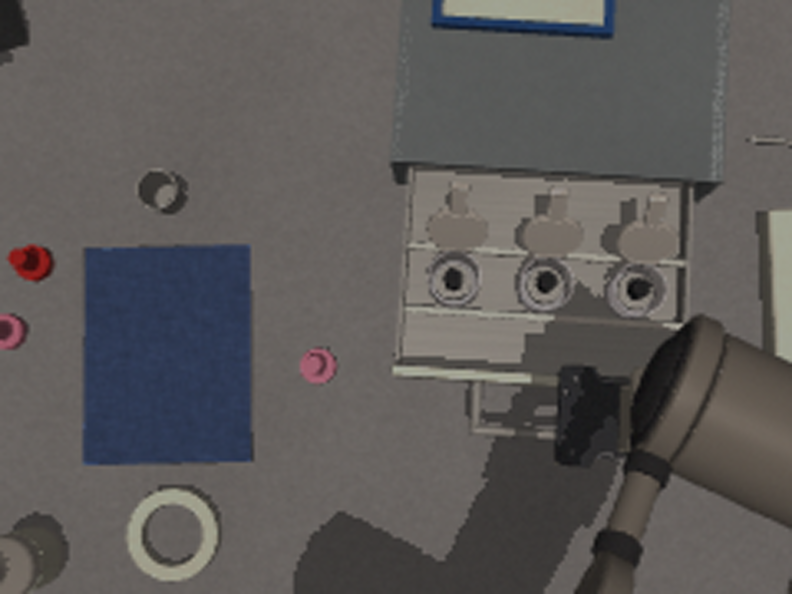

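View pics/x.png

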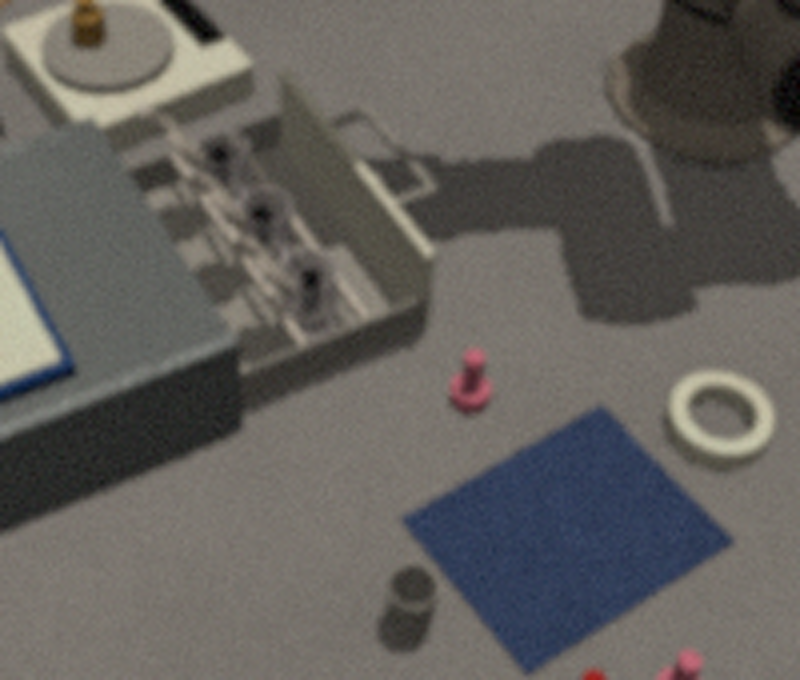

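All three heads stand upright, one in each tube. Now I close the right cap by sweeping it over from behind with closed fingers.

```bash
python3 - <<'E'
from h import *
go([.6288,-.1344,.230],85.15)
E
```

```text
pos [ 0.4066 -0.1164  0.2284] shift [-0.0038 -0.0036 -0.5572] twist -0.003 q6 1.2 op 0.0011 F [ 1.1  0.4 -0.7] t 39.38
```

Call:
move_arm([
  [-0.005,0,-0.1,0],
  [-0.005,-0.001,-0.22,0],
  [-0.005,-0.002,-0.34,0],
  [-0.005,-0.003,-0.46,0],
  [-0.005,-0.003,-0.557,0],
])

```text
time: 40.0
tool_pos: [0.6327, -0.1347, 0.2292]
tool_rot: [3.026, 1.57, -0.202]
contact_force: [-0.5, 0.6, -0.3]
opening: 0.0006
```

Call:
move_arm([
  [0,0,0,0],
  [0.05,0,0,0],
  [0.12,0,0,0],
  [0.2,0,0,0],
  [0.2,0,0,0],
])

```text
time: 40.62
tool_pos: [0.6283, -0.1342, 0.1475]
tool_rot: [-0.223, 1.565, 2.832]
contact_force: [-0.1, 0.2, 0.1]
opening: 0.0004
```

```bash
python3 - <<'E'
from h import *
go([.6288,-.1344,.146],85.15)
E
```

```text
pos [ 0.6283 -0.1342  0.1475] shift [ 0.0038  0.0003 -0.0013] twist -0.002 q6 1.33 op 0.0004 F [-0.1  0.2  0.1] t 40.62
```

Call:
move_arm([
  [0,0,0.05,0],
  [0,0,0.1,0],
  [0,0,0.15,0],
  [0,0,0.2,0],
  [0,0,0.25,0],
])

```text
time: 41.25
tool_pos: [0.5308, -0.1264, 0.152]
tool_rot: [2.853, 1.567, -0.376]
contact_force: [-0.0, 0.4, 0.5]
opening: 0.0006
```

Call:
move_arm([
  [0.01,0,0.03,0],
  [0.03,0,0.055,0],
  [0.05,0,0.075,0],
  [0.075,0,0.085,0],
  [0.095,0,0.085,0],
])

```text
time: 41.88
tool_pos: [0.4964, -0.1231, 0.1111]
tool_rot: [-0.213, 1.57, 2.842]
contact_force: [-0.4, -0.3, 0.5]
opening: 0.0003
```

Call:
move_arm([
  [0.01,0,0,0],
  [0.02,0,0,0],
  [0.025,0,0,0],
])

```text
time: 42.25
tool_pos: [0.4968, -0.1232, 0.1017]
tool_rot: [1.434, 1.571, -1.794]
contact_force: [-0.6, 0.1, -0.3]
opening: 0.0003
```

Call:
move_arm([
  [0.005,0,0,0],
  [0.01,0,0,0],
  [0.01,0,0,0],
])

```text
time: 42.62
tool_pos: [0.4968, -0.1233, 0.0994]
tool_rot: [2.666, 1.569, -0.562]
contact_force: [-4.0, 1.4, 13.4]
opening: 0.0006
```

```bash
python3 - <<'E'
from h import *
go([.5273,-.1258,.2],85.15)
snap("scene","y",(180,100,300,220),5)
E
```

```text
pos [ 0.4968 -0.1233  0.0994] shift [-2.513e-01 -2.000e-04 -7.670e-02] twist -0.002 q6 1.26 op 0.0006 F [-4.   1.4 13.4] t 42.62
```

View pics/y.png

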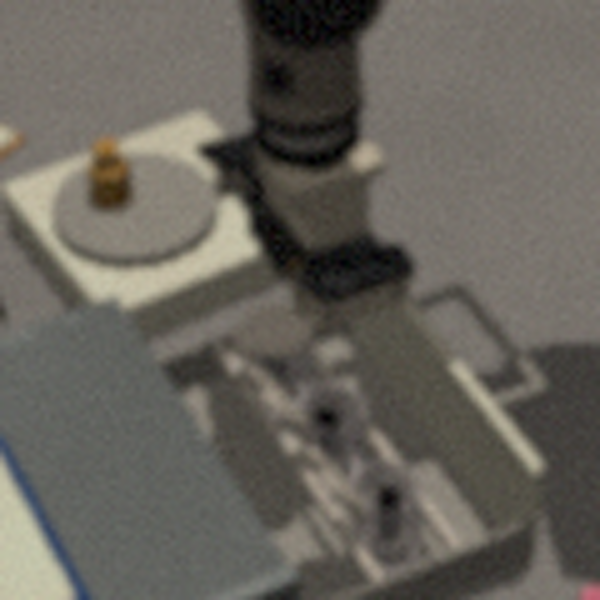

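The right cap is shut. A slightly firmer press, then rise and move to the middle.

Call:
move_arm([
  [0.008,0,0,0],
  [0.008,0,0,0],
  [-0.05,0,0,0],
  [-0.2,0,0,0],
  [-0.33,0,0,0],
])

```text
time: 43.3
tool_pos: [0.4967, -0.1232, 0.2319]
tool_rot: [2.807, 1.57, -0.421]
contact_force: [0.6, -0.1, -0.4]
opening: 0.0007
```

```bash
python3 - <<'E'
from h import *
go([.6361,-.0466,.235],85.15)
E
```

```text
pos [ 0.4967 -0.1232  0.2319] shift [-0.0076 -0.221  -0.3305] twist -0.002 q6 1.26 op 0.0007 F [ 0.6 -0.1 -0.4] t 43.3
```

Call:
move_arm([
  [0,-0.05,-0.08,0],
  [0,-0.11,-0.165,0],
  [0,-0.17,-0.25,0],
  [0,-0.221,-0.331,0],
  [0,-0.221,-0.331,0],
])

```text
time: 43.92
tool_pos: [0.6376, -0.0452, 0.2289]
tool_rot: [-0.849, 1.57, 2.208]
contact_force: [-0.5, -0.9, -0.2]
opening: 0.0003
```

Call:
move_arm([
  [0,0,0,0],
  [0.05,0,0,0],
  [0.12,0,0,0],
  [0.2,0,0,0],
  [0.2,0,0,0],
])

```text
time: 44.55
tool_pos: [0.6339, -0.0471, 0.148]
tool_rot: [-0.062, 1.565, 2.992]
contact_force: [0.4, 0.2, 0.4]
opening: 0.0005
```

```bash
python3 - <<'E'
from h import *
go([.6361,-.0466,.146],85.15)
E
```

```text
pos [ 0.6339 -0.0471  0.148 ] shift [ 0.005  -0.0018 -0.0053] twist -0.003 q6 1.46 op 0.0005 F [0.4 0.2 0.4] t 44.55
```

Call:
move_arm([
  [0,0,0.05,0],
  [0,0,0.1,0],
  [0,0,0.15,0],
  [0,0,0.2,0],
  [0,0,0.25,0],
])

```text
time: 45.18
tool_pos: [0.5367, -0.0385, 0.1522]
tool_rot: [2.977, 1.567, -0.252]
contact_force: [0.2, -0.3, -0.2]
opening: 0.0005
```

Call:
move_arm([
  [0.01,0,0.03,0],
  [0.03,0,0.055,0],
  [0.05,0,0.075,0],
  [0.075,0,0.082,0],
  [0.095,0,0.082,0],
])

```text
time: 45.8
tool_pos: [0.5039, -0.0352, 0.1116]
tool_rot: [2.14, 1.571, -1.088]
contact_force: [-0.3, 0.0, 0.4]
opening: 0.0004
```

Call:
move_arm([
  [0.01,0,0,0],
  [0.02,0,0,0],
  [0.025,0,0,0],
  [0.03,0,0,0],
])

```text
time: 46.3
tool_pos: [0.504, -0.0351, 0.0999]
tool_rot: [2.555, 1.571, -0.673]
contact_force: [-2.1, 1.2, 6.8]
opening: 0.0004
```

Call:
move_arm([
  [0.005,0,0,0],
  [0.01,0,0,0],
  [0.01,0,0,0],
])

```text
time: 46.68
tool_pos: [0.5052, -0.0353, 0.0988]
tool_rot: [3.003, 1.566, -0.225]
contact_force: [-4.9, 1.0, 21.3]
opening: 0.0007
```

Middle is shut at 21 N. Now the left.

Call:
move_arm([
  [-0.05,0,0,0],
  [-0.2,0,0,0],
  [-0.33,0,0,0],
  [-0.33,0,0,0],
])

```text
time: 47.18
tool_pos: [0.5062, -0.0355, 0.2322]
tool_rot: [3.0, 1.561, -0.229]
contact_force: [-0.4, -0.5, 0.2]
opening: 0.0007
```

```bash
python3 - <<'E'
from h import *
go([.6434,.0411,.235],85.15)
E
```

```text
pos [ 0.5062 -0.0355  0.2322] shift [-0.0042 -0.2205 -0.3252] twist -0.002 q6 1.44 op 0.0007 F [-0.4 -0.5  0.2] t 47.17
```

Call:
move_arm([
  [0,-0.05,-0.08,0],
  [0,-0.11,-0.165,0],
  [0,-0.17,-0.25,0],
  [0,-0.221,-0.33,0],
  [0,-0.221,-0.33,0],
])

```text
time: 47.8
tool_pos: [0.6439, 0.0428, 0.2253]
tool_rot: [-0.038, 1.568, 3.019]
contact_force: [-0.5, 0.1, 0.3]
opening: 0.0003
```

Call:
move_arm([
  [0,0,0,0],
  [0.05,0,0,0],
  [0.12,0,0,0],
  [0.2,0,0,0],
  [0.2,0,0,0],
])

```text
time: 48.42
tool_pos: [0.6407, 0.0409, 0.1457]
tool_rot: [0.069, 1.565, 3.123]
contact_force: [-0.1, -0.5, 0.0]
opening: 0.0002
```

```bash
python3 - <<'E'
from h import *
go([.6434,.0411,.146],85.15)
E
```

```text
pos [0.6407 0.0409 0.1457] shift [-0.0008 -0.0011 -0.0067] twist -0.003 q6 1.6 op 0.0002 F [-0.1 -0.5  0. ] t 48.42
```

Call:
move_arm([
  [0,0,0.05,0],
  [0,0,0.1,0],
  [0,0,0.15,0],
  [0,0,0.2,0],
  [0,0,0.25,0],
])

```text
time: 49.05
tool_pos: [0.5435, 0.0498, 0.15]
tool_rot: [3.124, 1.567, -0.105]
contact_force: [1.0, 0.1, -0.6]
opening: 0.0008
```

Call:
move_arm([
  [0.01,0,0.03,0],
  [0.03,0,0.055,0],
  [0.05,0,0.075,0],
  [0.075,0,0.082,0],
  [0.09,0,0.082,0],
])

```text
time: 49.68
tool_pos: [0.5104, 0.053, 0.1111]
tool_rot: [0.127, 1.57, -3.102]
contact_force: [-1.0, -0.3, 0.4]
opening: 0.0003
```

Call:
move_arm([
  [0.01,0,0,0],
  [0.02,0,0,0],
  [0.025,0,0,0],
  [0.025,0,0,0],
])

```text
time: 50.18
tool_pos: [0.5108, 0.053, 0.1018]
tool_rot: [0.742, 1.571, -2.486]
contact_force: [0.1, 0.8, 0.4]
opening: 0.0007
```

Call:
move_arm([
  [0.005,0,0,0],
  [0.01,0,0,0],
  [0.01,0,0,0],
])

```text
time: 50.55
tool_pos: [0.511, 0.0531, 0.0994]
tool_rot: [3.081, 1.569, -0.147]
contact_force: [-3.6, 0.1, 12.5]
opening: 0.0007
```

Call:
move_arm([
  [0.008,0,0,0],
  [0.008,0,0,0],
  [-0.05,0,0,0],
  [-0.18,0,0.05,0],
  [-0.3,0,0.1,0],
])

```text
time: 51.18
tool_pos: [0.4704, 0.0565, 0.2192]
tool_rot: [0.538, 1.571, -2.69]
contact_force: [0.5, -0.4, -0.8]
opening: 0.0004
```

Call:
move_arm([
  [0,0.05,0.06,0],
  [0,0.1,0.15,0],
  [0,0.15,0.2,0],
  [0,0.2,0.2,0],
])

```text
time: 51.68
tool_pos: [0.3829, -0.0165, 0.2182]
tool_rot: [2.829, 1.57, -0.399]
contact_force: [0.5, -0.9, 1.0]
opening: 0.0004
```

```bash
python3 - <<'E'
from h import *
snap("top","z",(210,110,370,260),5)
snap("scene","z2",(190,130,310,250),5)
go([.4153,-.029,.18],85.15)
E
```

```text
pos [ 0.3841 -0.0174  0.2182] shift [ 0.0955  0.022  -0.0801] twist -0.004 q6 1.41 op 0.0006 F [ 0.3  0.1 -0.2] t 51.77
```

View pics/z.png

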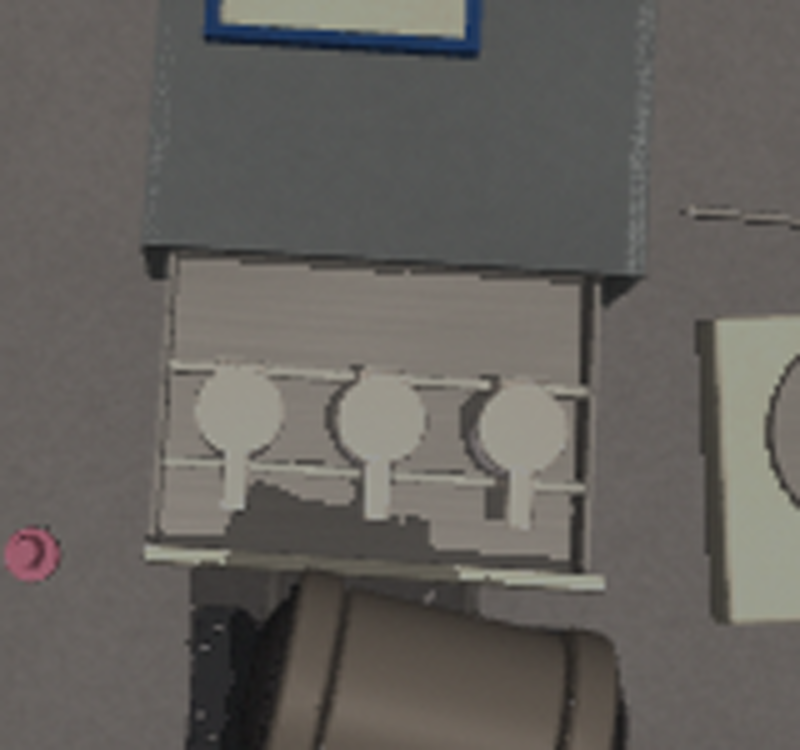

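View pics/z2.png

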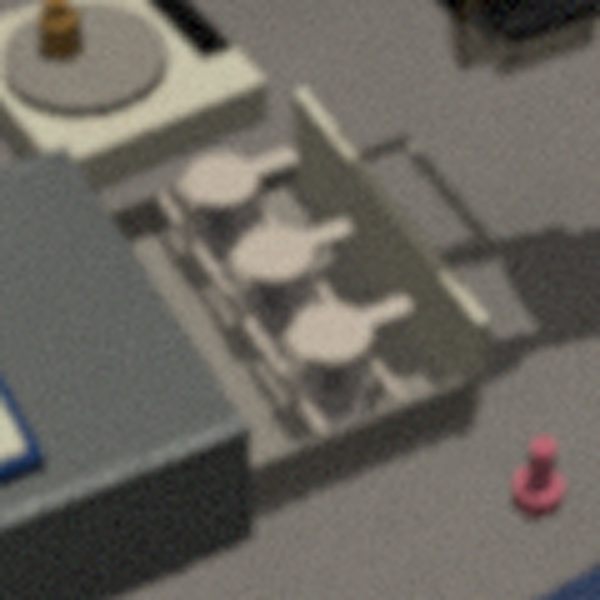

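All caps lie flat and shut, with the drawer still about 180 mm out. I drop the closed fingers between bar and panel and push the panel home.

```bash
python3 - <<'E'
from h import *
f=lambda x,y:atz("top",((x+.5)/5-.5+210,(y+.5)/5-.5+110),.113)
print(f(147,559),f(603,589))
go([.4185,-.0295,.16],85.15)
E
```

```text
[0.45400504 0.10850247 0.113     ] [ 0.42985469 -0.16703708  0.113     ]
pos [ 0.3841 -0.0174  0.2182] shift [ 0.1455  0.0225 -0.0881] twist -0.004 q6 1.41 op 0.0006 F [ 0.3  0.1 -0.2] t 51.77
```

Call:
move_arm([
  [0.05,0.022,-0.06,0],
  [0.1,0.022,-0.088,0],
  [0.14,0.022,-0.088,0],
  [0.14,0.022,-0.088,0],
  [0.14,0.022,-0.088,0],
])

```text
time: 52.4
tool_pos: [0.419, -0.0278, 0.1624]
tool_rot: [3.049, 1.57, -0.179]
contact_force: [0.5, -0.1, 0.7]
opening: 0.0005
```

```bash
python3 - <<'E'
from h import *
go([.4190,-.0295,.085],85.15)
E
```

```text
pos [ 0.419  -0.0278  0.1624] shift [ 0.1935  0.0042 -0.0003] twist -0.002 q6 1.41 op 0.0005 F [ 0.5 -0.1  0.7] t 52.4
```

Call:
move_arm([
  [0.06,0.004,0,0],
  [0.12,0.004,0,0],
  [0.17,0.004,0,0],
  [0.194,0.004,0,0],
  [0.194,0.004,0,0],
])

```text
time: 53.02
tool_pos: [0.4186, -0.0296, 0.0845]
tool_rot: [1.564, 1.571, -1.664]
contact_force: [0.3, 0.8, 0.0]
opening: 0.0006
```

Call:
move_arm([
  [0,0,-0.02,0],
  [0,0,-0.05,0],
  [0,0,-0.09,0],
  [0,0,-0.13,0],
  [0,0,-0.17,0],
])

```text
time: 53.65
tool_pos: [0.4859, -0.0355, 0.0847]
tool_rot: [0.062, 1.568, 3.117]
contact_force: [-6.7, -0.4, 5.7]
opening: 0.0005
```

Call:
move_arm([
  [0,0,-0.04,0],
  [0,0,-0.08,0],
  [0,0,-0.12,0],
  [0,0,-0.16,0],
  [0,0,-0.2,0],
])

```text
time: 54.28
tool_pos: [0.5656, -0.0426, 0.0847]
tool_rot: [0.125, 1.568, -3.103]
contact_force: [-6.1, 0.4, 4.2]
opening: 0.0005
```

```bash
python3 - <<'E'
from h import *
h=np.array([.5777,-.0427,.085])+.0355*np.array([.9964,-.0845,0]);print(h)
go(h,85.15)
E
```

```text
[ 0.6130722  -0.04569975  0.085     ]
pos [ 0.5656 -0.0426  0.0847] shift [-0.001  -0.0025 -0.1188] twist -0.002 q6 1.45 op 0.0005 F [-6.1  0.4  4.2] t 54.27
```

Call:
move_arm([
  [0,0,-0.03,0],
  [0,0,-0.06,0],
  [0,0,-0.085,0],
  [0,0,-0.1,0],
  [0,0,-0.11,0],
])

```text
time: 54.9
tool_pos: [0.6095, -0.0465, 0.0847]
tool_rot: [0.216, 1.569, -3.013]
contact_force: [-6.5, -0.1, 3.6]
opening: 0.0007
```

Call:
move_arm([
  [0,0,-0.005,0],
  [0,0,-0.01,0],
  [0,0,-0.01,0],
])

```text
time: 55.28
tool_pos: [0.6136, -0.0468, 0.0847]
tool_rot: [0.323, 1.57, -2.906]
contact_force: [-5.2, -0.2, 2.2]
opening: 0.0003
```

Call:
move_arm([
  [0,0,-0.005,0],
  [0,0,-0.01,0],
  [0,0,-0.01,0],
])

```text
time: 55.65
tool_pos: [0.6176, -0.0471, 0.0847]
tool_rot: [0.308, 1.57, -2.92]
contact_force: [-5.1, -0.2, 3.3]
opening: 0.0004
```

Call:
move_arm([
  [0,0,-0.004,0],
  [0,0,-0.008,0],
  [0,0,-0.008,0],
])

```text
time: 56.02
tool_pos: [0.6207, -0.0474, 0.0847]
tool_rot: [0.287, 1.569, -2.941]
contact_force: [-4.7, -0.1, 3.1]
opening: 0.0
```

```bash
python3 - <<'E'
from h import *
go([.6,-.04,.085],85.15)
snap("top","za",(225,120,355,220),6)
E
```

```text
pos [ 0.6207 -0.0474  0.0847] shift [-0.0007 -0.014   0.0531] twist -0.002 q6 1.46 op 0.0 F [-4.7 -0.1  3.1] t 56.02
```

View pics/za.png

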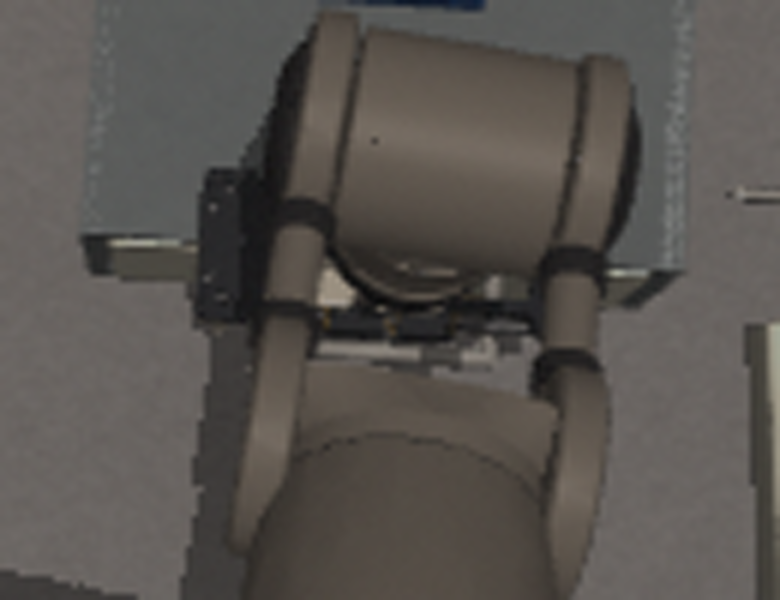

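Call:
move_arm([
  [0,0,-0.004,0],
  [0,0,-0.008,0],
  [0,0,-0.008,0],
])

```text
time: 56.45
tool_pos: [0.6238, -0.0477, 0.0847]
tool_rot: [0.278, 1.569, -2.95]
contact_force: [-4.6, -0.9, 2.7]
opening: -0.0
```

Call:
move_arm([
  [0,0,-0.004,0],
  [0,0,-0.008,0],
  [0,0,-0.008,0],
])

```text
time: 56.82
tool_pos: [0.6237, -0.0477, 0.0847]
tool_rot: [0.044, 1.562, 3.099]
contact_force: [-17.9, 0.6, 11.8]
opening: 0.0003
```

Call:
move_arm([
  [0,0,-0.004,0],
  [0,0,-0.004,0],
])

```text
time: 57.08
tool_pos: [0.6237, -0.0477, 0.0848]
tool_rot: [0.03, 1.558, 3.086]
contact_force: [-24.3, -1.0, 15.3]
opening: 0.0004
```

It is firmly at the stop. Back off slightly, rise and look.

Call:
move_arm([
  [0,0,0.02,0],
  [0,0,0.032,0],
  [0,0,0.032,0],
  [0,0,0.032,0],
])

```text
time: 57.58
tool_pos: [0.6166, -0.0469, 0.0843]
tool_rot: [2.95, 1.57, -0.278]
contact_force: [0.7, -1.2, 0.2]
opening: 0.0009
```

Call:
move_arm([
  [-0.06,0,0,0],
  [-0.15,0,0,0],
  [-0.25,0,0,0],
  [-0.35,0,0,0],
])

```text
time: 58.08
tool_pos: [0.6163, -0.0469, 0.2255]
tool_rot: [2.935, 1.571, -0.293]
contact_force: [0.6, -1.2, 0.4]
opening: 0.0006
```

Call:
move_arm([
  [0,0.0,0.1,0],
  [0,0.1,0.2,0],
  [0,0.22,0.3,0],
  [0,0.34,0.4,0],
  [0,0.45,0.45,0],
])

```text
time: 58.7
tool_pos: [0.4196, -0.2117, 0.2248]
tool_rot: [2.417, 1.57, -0.811]
contact_force: [0.9, -0.1, 0.0]
opening: 0.0003
```

```bash
python3 - <<'E'
from h import *
snap("top","zb",None,1.5)
snap("scene","zc",None,1.5)
go([.6,-.04,.085],85.15)
E
```

```text
pos [ 0.4196 -0.2141  0.2247] shift [ 0.3486 -0.4753 -0.4092] twist -0.007 q6 1.03 op 0.0004 F [0.4 0.8 0.2] t 58.8
```

View pics/zb.png

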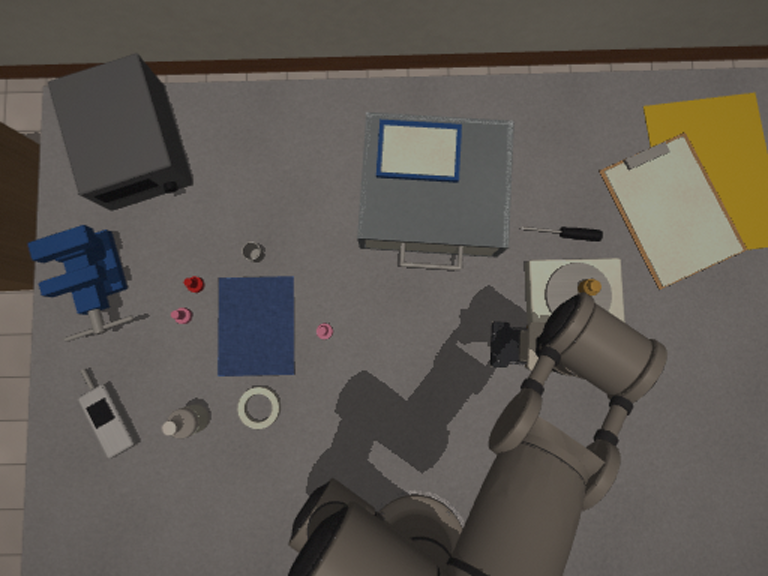

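View pics/zc.png

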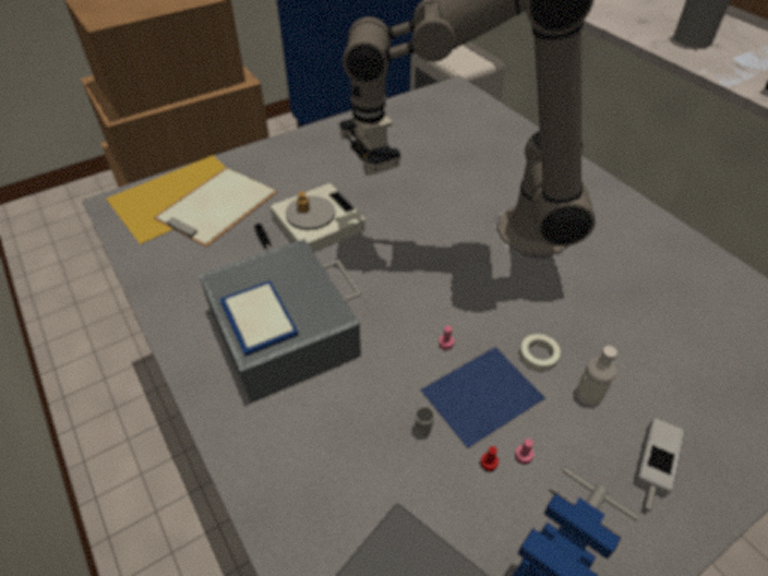

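The drawer front is flush, with the handle around (432,256) in the enlarged top view. The mat is empty and the other things stand where they did. Handing in.

```bash
python3 - <<'E'
from cell import robot
print(robot.hand_in(), robot.observe()["time"])
E
```

```text
the job is handed in; nothing more can be done
the job is handed in; nothing more can be done
```

The job is done and handed in at about 59 s. All three heads are standing in tubes of their own, every cap is shut and the drawer is home.

- **Drawer out:** I pulled it about 185 mm by the handle and flipped all three caps open. The top view showed one head in each tube, upright and roughly centred.
- **Caps shut:** I pressed each cap to at least 12–21 N. Pictures showed all three lying flat. The drawer was still about 180 mm out then, having crept in some 4 mm during the pressing.
- **Drawer home:** I pushed on the front panel until it met a firm stop, at 24 N. It went in slightly further than where it stood at the start, so it had probably not been quite shut then.
- **Last pictures:** The front is flush, the mat is empty, and the other things on the bench, including the pink and red look-alikes, are where they were. The arm was touching nothing.

No head was seen to be knocked aside, and no check failed. I could not see inside the drawer once it was shut, so the heads and caps were last checked just before the push.

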